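Put slide boxes away in the bench dry store

ROBOT

A 6-joint arm with a two-finger parallel gripper is mounted at the origin on a cart in front of the work surface, level with it; the furniture and walls round the work are solid. World frame = base frame: x ahead of the robot, y to its left, z up, the work surface at z = 0. Lengths are in m, angles in rad, forces in N, time in s.
With the tool pointing down it reaches from about 0.35 to 0.95 m from the base axis. Payload 17.4 kg.
Tool frame: the origin (TCP) lies midway between the tips of the shut fingers; the grasp point (between the pads) lies arm.hold_point_z behind it (arm.hold_point_z is the distance from the TCP to the grasp point, in m); z points along the fingers, y is the direction in which the jaws open and shut (so a half turn about z gives the same grasp; the last joint's range is limited). The gripper opens to 93 mm and grips with 3 to 60 N. Pads are 15 mm wide; open, the fingers measure 128 mm over their backs; the gripper's body (75 mm by 188 mm) begins 65 mm behind the grasp point.
Start: joints at [-1.25, 0.116, 1.442, -0, 1.584, -0.038], TCP at [0.237, -0.632, 0.194] pointing down, gripper open.
Joint ranges: [-2.83, 2.83], [-0.83, 2.19], [0.07, 2.5], [-1.14, 4.28], [0.01, 3], [-2.97, 2.97]. Speed limits (rad/s): [1.89, 1.89, 2.22, 3.14, 3.14, 3.14].

INTERFACE

Orientations are given as a unit quaternion [w, x, y, z].
In Python, from workcell import arm, viewer gives the robot as it stands.
- The arm moves only by the tool carry_out, never from a script. Its argument "targets" is a list of rows, each a list of 7 numbers: the turn, a rotation vector about the world's x, y, z in degrees, then the shift along the world's x, y, z in mm, then the closure, from 0 (fully open) to 1 (shut). A call has 1 to 10 rows; each row is the pose to reach, as a shift and turn from the pose commanded when the call began; what a row does not reach only later rows make up. A row lasts 1/10 s, in which the tool goes at most 50 mm and 8.59 degrees, less where a joint would pass 70% of its speed; a pose out of reach is approached as far as the arm can. A call with a gripper value outside its range is refused whole. The fingers move at their own pace and stop on an object; "newtons" is the grip in N (left out, the last holds). Time passes only in rows, so rows that repeat a pose let the fingers close. It gives the time, the measured TCP pose, the force and the opening at its end, in the units of the state.
- arm.observe(): the state, without advancing time (a new reading comes with each control period).
- viewer.snapshot(name): name is "scene" or "top"; returns (picture, depth): 420x560x3 uint8, blue, green, red; 420x560 float32, m along the optical axis (not along the pixel's ray), 0 where there is no reading.
- viewer.calibration(name): a dict with "fovy" (degrees; the focal length in pixels is half the picture's height over the tangent of half this angle, whatever the lens; pixels are square), "cx", "cy" (the principal point, pixels), "D" ([k1, k2, p1, p2, k3] as OpenCV has them; the pictures are not rectified), "R" (3x3) and "t" (3): a world point X has camera coordinates R X + t. Camera axes: x right, y down, z forward; pixel columns grow to the right and rows downward; lengths in m; the calibration is good to about 2 mm. A picture is of the moment at which its call begins. calibration takes no time and is no camera call.
- arm.close_job(): hands the job in, once; it reports no verdict.
Trained networks look in the newest picture that a camera, given by its name, has taken for a name from the list of things; names that differ only in an ending like _2 or _b are one class to them, and where a whole thing is asked for, a point or a joint stands for the part that bears it (a point fixed in the world has none). Each returns a list of dicts, best first, with "score" (0 to 1); they miss things now and then, are a little off and sometimes report something else, mostly with a low value. They report only what shows in the picture. A call takes as long as a camera call. They do not tell look-alikes from the thing itself.
- viewer.recognise(camera, query): "uv" ([column, row] in pixels, amid what is visible of it).
- viewer.place_of(camera, query): "uv" ([column, row] in pixels: a listed point, or the origin of a listed thing).
The state is a dict: "clock": time; "joint_pos": joint angles; "qvel": joint speeds; "tau": joint torques, N m; "position": TCP position; "eef_rot": TCP orientation; "contact_force": force on the tool from outside, world axes, zero at the start; "ft_torque": the same for the moment, N m; "gripper_width": finger opening in m.
Only numpy, scipy, OpenCV 4.12 (cv2) and the standard library are available. Lean on these libraries where they do the work, as an engineer would, in place of code of your own. Each camera call takes 0.05 s, during which the arm holds its last target.

TASK

Put every slide box that is waiting on the bench away in the dry store, whose drawer stands open: squeeze in the two snap tabs of the drawer's inner cover while lifting the cover off, lay all the slide boxes flat in the tray with their lids up, and fit the cover back over them until it sits fully down and both tabs have sprung out under their catches. Then push the drawer fully home until it clicks into its detent, and leave the timer and the carton of cover slips where they are.

Things in the scene. Friction and masses are not known exactly. Their poses are not given: they have to be found in the camera images.
- dry_store: Fixed white bench cabinet, 178 deep (x) x 306 wide (y) x 86 mm high; flat top with a rubber mat, where the cover can be parked. Origin on the worktop, below the tray's centre when the drawer is shut. x points into the cabinet, away from its front; y along its width; z up. Front plane at x = -79 mm, back at +99 mm; nothing stands above it.
- drawer (a joint): Shallow drawer of the dry store; metres open: 0 = home, 0.18 (its outer stop) at the start; it slides along the cabinet's x, opening towards -x. About 1 N of friction; in the last 12 mm a sprung-ball detent resists with 3 to 5 N until 6 mm before home, then draws the drawer to 0 and holds it.
- tray (a point): Centre of the upper face of the drawer's tray floor, 12 mm above the worktop; moves with the drawer, axes as the cabinet's. The tray is 152 (x) x 276 mm (y) inside: 12 mm rim at sides and back, the drawer front (67 mm over the floor) at -x; a 6 mm high sealing bead, inner edge at x = +-57, y = +-119 mm. Each side of the latch block takes two boxes, long sides along y, e.g. centred at x = +-30, y = +-69 mm.
- latch_block (a point): Middle of the grey latch block (two upright catches, front and back) in the middle of the tray, at its top, 26 mm above the floor; 66 mm (x) x 32 mm (y) overall. The two catch lips face each other with edges at x = +-22 mm, undersides 11 mm above the floor; ramps above them, 6 mm wider each side at the top, lead the cover's legs in. The floor beyond y = +-16 mm is flat and free.
- drawer_face (a point): Centre of the plain outer face of the drawer's front, 48 mm above the worktop; the face looks along the cabinet's -x and is 302 mm wide and 76 mm high (3 to 79 mm above the worktop). Push here. With the drawer home it lies at x = -93 mm of the cabinet.
- cover: Loose grey hood, the drawer's inner cover: 140 (x) x 264 (y) x 38 mm high, open below, 3 mm walls, 0.26 kg. Origin at the centre of its lower edge; z up, axes as the tray's. Seated, the edge rests on the tray floor with its origin at point tray (around the sealing bead, about 3 mm of play). Its latch legs end 4 mm above the edge, so it stands level on any flat surface.
- cover_grip (a point): Point midway between the cover's two black tabs, 50 mm above its lower edge. Each pad is 30 mm wide (y) and stands 38 to 60 mm above the edge, outer face at x = -26 (front) or +26 mm (back): 52 mm across free, 36 mm squeezed, pinched along the cover's x. A fixed rib 16 mm thick, 18 mm high stands between them. The cover hangs level by the squeezed tabs.
- tab_front (a joint): Front snap tab of the cover; metres pressed inward: 0 = sprung out (its hook reaches 4.5 mm under the catch lip, the cover cannot be lifted), 0.008 = fully squeezed (hook 3.5 mm clear of the lip). Spring about 3 N at rest to 6.5 N fully in.
- tab_back (a joint): Back snap tab, the same, pressed the opposite way. To refit the cover, lower it with the tabs squeezed and let go once it sits, or press it down with 10 to 20 N: the hooks snap under the lips.
- slide_box_1: Loose dark slide box, lid with a pale label up, 38 mm (x) x 89 mm (y, long axis) x 32 mm high, 0.11 kg; origin at the centre of its underside, z up. Its solid body spans x = -16 to +19 mm. All slide boxes are alike; two to four are present, lying apart on the worktop well to the left of the dry store.
- slide_box_2: Loose dark slide box, lid with a pale label up, 38 mm (x) x 89 mm (y, long axis) x 32 mm high, 0.11 kg; origin at the centre of its underside, z up. Its solid body spans x = -16 to +19 mm. All slide boxes are alike; two to four are present, lying apart on the worktop well to the left of the dry store.
- slide_box_3: Loose dark slide box, lid with a pale label up, 38 mm (x) x 89 mm (y, long axis) x 32 mm high, 0.11 kg; origin at the centre of its underside, z up. Its solid body spans x = -16 to +19 mm. All slide boxes are alike; two to four are present, lying apart on the worktop well to the left of the dry store.
- slide_box_4: Loose dark slide box, lid with a pale label up, 38 mm (x) x 89 mm (y, long axis) x 32 mm high, 0.11 kg; origin at the centre of its underside, z up. Its solid body spans x = -16 to +19 mm. All slide boxes are alike; two to four are present, lying apart on the worktop well to the left of the dry store.
- timer: Bystander: white digital bench timer, 66 x 64 x 18 mm, loose, lying flat on the worktop; origin at the centre of its underside. Leave alone.
- cover_slips: Bystander: white carton of cover slips, 36 x 60 x 24 mm, loose, smaller than a slide box; origin at the centre of its underside. Leave alone.
Mind the look-alikes: they are no part of the job. Leave any yellow look-alike of the slide_box_2 alone.

How it is judged:
By the outcome, as a careful person would: the job done as asked, in the order asked, and still so for the second after the job is handed in, with the robot touching nothing.
Of slide_box_1, slide_box_2, slide_box_3, slide_box_4 only 2 to 4 are there at a start; the rules pass over those that are not, and their reading is None.
At some moment in a run one of slide_box_1, slide_box_2, slide_box_3, slide_box_4 may be knocked a few centimetres aside while the robot is not near it.
It also fails if it takes over 210 s, if anything falls off the work surface, if the arm or the gripper's body presses on something with over 40 N, if the wrist force passes 120 N, or if a joint passes its speed limit or range.

## Working session

There is one attempt and no reset: what is moved stays moved. The work goes in short steps, Python scripts to look and compute and a tool call to move; the robot and the scene stay as the last step left them, time stands still between calls to the robot, and variables do not carry over. Pictures are saved under pics/ and viewed, and the job is handed in when it is done.

Besides the shell and the picture viewer there is one more tool, called after "Call:" as name([rows], argument=value, ...), one row to a line, values as JSON. carry_out: Moves the arm, as the interface text tells. Its arguments: {"type":"object","properties":{"targets":{"type":"array","items":{"type":"array","items":{"type":"number"}}},"newtons":{"type":"number"}},"required":["targets"]}

```bash
mkdir -p pics; ls
cat > h.py <<'E'
from workcell import arm, viewer
import numpy as np, cv2
def snap(n,f):
    p,d=viewer.snapshot(n); cv2.imwrite('pics/'+f+'.png',p); np.save('pics/'+f+'.npy',d); return p,d
def K(n):
    c=viewer.calibration(n); f=210/np.tan(np.radians(c['fovy']/2))
    return np.array([[f,0,c['cx']],[0,f,c['cy']],[0,0,1]]),np.array(c['D'],float),np.array(c['R']),np.array(c['t'])
def ray(n,uv):
    k,D,R,t=K(n); q=cv2.undistortPoints(np.array(uv,float).reshape(-1,1,2),k,D).reshape(-1,2)
    return R.T@np.r_[q[0],1], -R.T@t
def atz(n,uv,z):
    d,o=ray(n,uv); return o+d*(z-o[2])/d[2]
def atd(n,uv,dep):
    d,o=ray(n,uv); return o+d*dep
def proj(n,X):
    k,D,R,t=K(n); return cv2.projectPoints(np.array(X,float).reshape(-1,1,3),cv2.Rodrigues(R)[0],t,k,D)[0].reshape(-1,2)
def cloud(n,dep):
    k,D,R,t=K(n); v,u=np.mgrid[0:420,0:560]
    q=cv2.undistortPoints(np.stack([u,v],-1).reshape(-1,1,2).astype(float),k,D).reshape(-1,2)
    P=np.c_[q,np.ones(len(q))]*dep.reshape(-1,1)
    return ((P-t)@R).reshape(420,560,3)
E
python3 - <<'E'
from h import *
snap('scene','s0');snap('top','t0')
for n in('scene','top'):
    c=viewer.calibration(n);print(n,c['fovy'],c['D'],-np.array(c['R']).T@c['t'])
    for q in('slide_box_1','tray','drawer_face','latch_block','cover','cover_grip','timer','cover_slips','dry_store'):
        print(q,[(round(r['score'],2),np.round(r['uv']).tolist()) for r in viewer.place_of(n,q)])
o=arm.observe();print(o, arm.hold_point_z)
E
```

```text
pics
scene 51.68456306421844 [-0.13383966  0.          0.          0.          0.        ] [-0.55461771  0.7593348   0.63599821]
slide_box_1 [(0.65, [216.0, 245.0]), (0.64, [136.0, 242.0])]
tray []
drawer_face []
latch_block []
cover []
cover_grip []
timer [(0.64, [209.0, 232.0])]
cover_slips [(0.74, [290.0, 218.0])]
dry_store []
top 44.16218939995628 [0.01690114 0.         0.         0.         0.        ] [0.20400961 0.05298395 1.66744055]
slide_box_1 [(0.76, [257.0, 230.0]), (0.54, [134.0, 183.0]), (0.53, [200.0, 232.0])]
tray []
drawer_face [(0.81, [349.0, 257.0])]
latch_block []
cover []
cover_grip [(0.94, [364.0, 231.0]), (0.63, [291.0, 211.0])]
timer [(0.67, [206.0, 193.0])]
cover_slips [(0.62, [291.0, 211.0]), (0.57, [389.0, 189.0]), (0.4, [255.0, 231.0]), (0.29, [351.0, 261.0])]
dry_store [(0.72, [390.0, 192.0])]
{'clock': 1.0, 'joint_pos': array([-1.24977779e+00,  1.15981714e-01,  1.44162680e+00, -4.38791489e-06,
        1.58398440e+00, -3.78308446e-02]), 'qvel': array([ 0.00152095, -0.00020363, -0.00071294, -0.00048047, -0.00011044,
       -0.00113646]), 'tau': array([-3.05458502e-05, -7.21027350e+01, -6.22740340e+01,  7.79630151e-02,
        1.87626021e-02,  4.87897211e-06]), 'position': array([ 0.23702841, -0.63201312,  0.19384182]), 'eef_rot': array([ 1.78171120e-07,  9.83946532e-01,  1.78463502e-01, -2.19054520e-06]), 'contact_force': array([-0.2544908 ,  0.13855792, -0.38069102]), 'ft_torque': array([ 0.01345024, -0.01531965,  0.04261234]), 'gripper_width': 0.09334623689619911} 0.0188
```

View pics/s0.png

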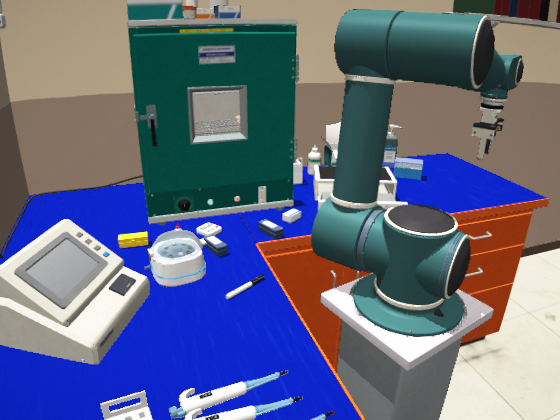

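View pics/t0.png

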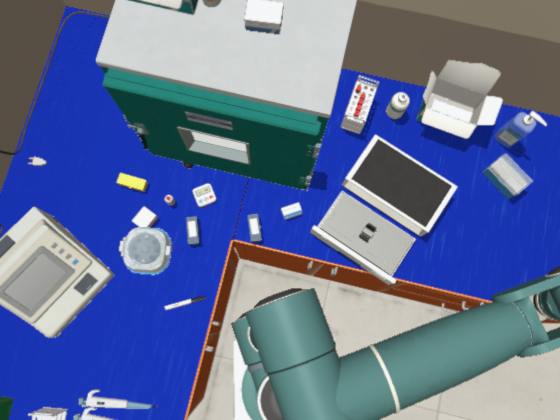

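Run:
```python
from h import *
p=cv2.imread('pics/t0.png');s=cv2.imread('pics/s0.png')
cv2.imwrite('pics/t0a.png',cv2.resize(p[160:280,110:310],(800,480),interpolation=cv2.INTER_CUBIC))
cv2.imwrite('pics/t0b.png',cv2.resize(p[120:290,300:470],(600,600),interpolation=cv2.INTER_CUBIC))
cv2.imwrite('pics/s0a.png',cv2.resize(s[190:290,100:310],(798,380),interpolation=cv2.INTER_CUBIC))
C=cloud('top',np.load('pics/t0.npy'))
for n,uv in dict(b1=(193,230),b2=(254,228),yel=(132,182),slips=(291,211),timer=(204,195),bench=(230,230),tab=(368,232),coverR=(395,232),mat=(400,185)).items(): print(n,np.round(C[uv[1],uv[0]],4), np.round(atz('top',uv,.032),3))
```

```text
b1 [0.4936 0.2817 0.0356] [0.494 0.282 0.032]
b2 [0.4957 0.0868 0.0332] [0.496 0.087 0.032]
yel [0.6586 0.4816 0.0298] [0.658 0.481 0.032]
slips [ 0.5507 -0.0342  0.0223] [ 0.549 -0.034  0.032]
timer [0.6144 0.2497 0.0089] [0.609 0.247 0.032]
bench [ 0.4978  0.1664 -0.005 ] [0.491 0.164 0.032]
tab [ 0.4682 -0.2712  0.0658] [ 0.474 -0.278  0.032]
coverR [ 0.4698 -0.3616  0.0432] [ 0.472 -0.364  0.032]
mat [ 0.6129 -0.3778  0.0845] [ 0.626 -0.392  0.032]
```

View pics/t0a.png

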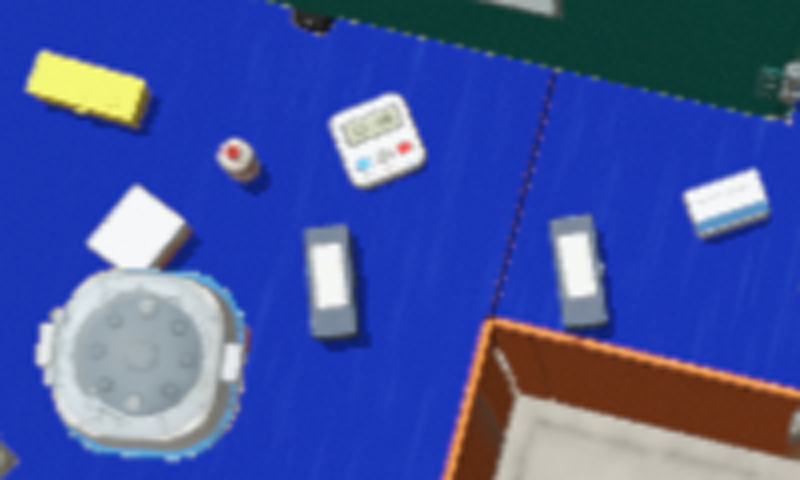

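View pics/t0b.png

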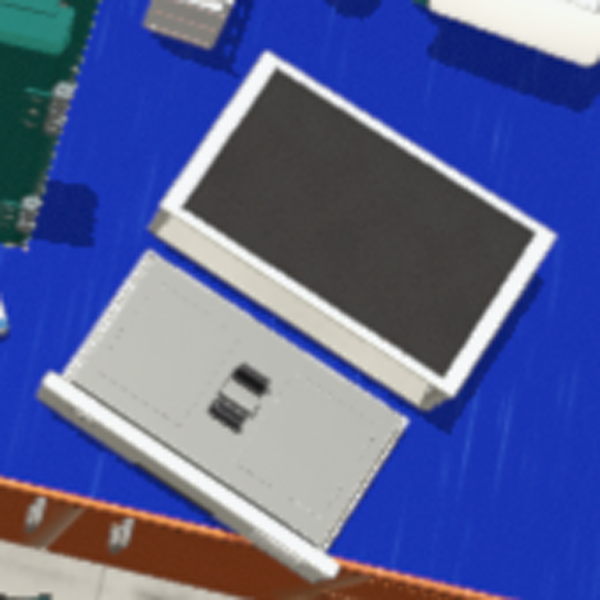

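View pics/s0a.png

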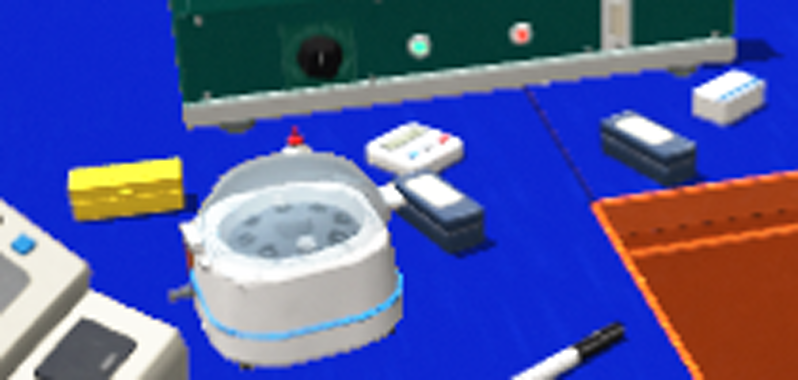

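```bash
cat > fit.py <<'E'
from h import *
def rect(mask,n,z):
    v,u=np.nonzero(mask)
    P=np.array([atz(n,(a,b),z)[:2] for a,b in zip(u,v)])
    (c,s,a)=cv2.minAreaRect((P*1000).astype(np.float32)); return c,s,a
E
python3 - <<'E'
from fit import *
p=cv2.imread('pics/t0.png'); d=np.load('pics/t0.npy'); C=cloud('top',d)
hsv=cv2.cvtColor(p,cv2.COLOR_BGR2HSV)
def comp(m,uv):
    n,l=cv2.connectedComponents(m.astype(np.uint8)); return l==l[uv[1],uv[0]]
z=C[...,2]
# cabinet top
m=(z>.07)&(z<.1)&(hsv[...,1]<60); m=comp(m,(400,185)); print('cab',m.sum(),rect(m,'top',.086))
m=(hsv[...,2]<75)&(hsv[...,1]<60); m=comp(m,(400,185)); print('mat',m.sum(),rect(m,'top',.087))
m=(hsv[...,1]<60)&(z>.03)&(z<.06)&(p.max(2)<210); m=comp(m,(395,232)); print('cov',m.sum(),rect(m,'top',.050))
cv2.imwrite('pics/m.png',m*255)
for nm,uv in dict(A=(193,230),B=(254,228)).items():
    m=hsv[...,1]<170
    m=comp(m,uv); print(nm,m.sum(),rect(m,'top',.032))
    v,u=np.nonzero(m);print(u.min(),u.max(),v.min(),v.max())
E
```

```text
Traceback (most recent call last):
  File "fit.py", line 4, in rect
    P=np.array([atz(n,(a,b),z)[:2] for a,b in zip(u,v)])
                ~~~^^^^^^^^^^^
  File "h.py", line 12, in atz
    d,o=ray(n,uv); return o+d*(z-o[2])/d[2]
        ~~~^^^^^^
  File "h.py", line 9, in ray
    k,D,R,t=K(n); q=cv2.undistortPoints(np.array(uv,float).reshape(-1,1,2),k,D).reshape(-1,2)
            ~^^^
  File "h.py", line 6, in K
    c=viewer.calibration(n); f=210/np.tan(np.radians(c['fovy']/2))
ValueError: time passes only in moves, steps and waits
```

```bash
cat > fix.py <<'E'
import re
s=open('h.py').read()
s=s.replace("def K(n):\n    c=viewer","_c={}\ndef K(n):\n    if n not in _c: _c[n]=viewer.calibration(n)\n    c=_c[n]\n    #").replace("#.calibration(n); f=","f=")
open('h.py','w').write(s)
E
python3 fix.py; sed -n 5,12p h.py
cat > run1.py <<'E'
from fit import *
p=cv2.imread('pics/t0.png'); d=np.load('pics/t0.npy'); C=cloud('top',d)
hsv=cv2.cvtColor(p,cv2.COLOR_BGR2HSV)
def comp(m,uv):
    n,l=cv2.connectedComponents(m.astype(np.uint8)); return l==l[uv[1],uv[0]]
z=C[...,2]
m=(z>.07)&(z<.1)&(hsv[...,1]<60); m=comp(m,(400,185)); print('cab',m.sum(),rect(m,'top',.086))
m=(hsv[...,2]<75)&(hsv[...,1]<60); m=comp(m,(400,185)); print('mat',m.sum(),rect(m,'top',.087))
m=(hsv[...,1]<60)&(z>.03)&(z<.06)&(p.max(2)<210); m=comp(m,(395,232)); print('cov',m.sum(),rect(m,'top',.050))
cv2.imwrite('pics/m.png',m*255)
for nm,uv in dict(A=(193,230),B=(254,228)).items():
    m=hsv[...,1]<170
    m=comp(m,uv); print(nm,m.sum(),rect(m,'top',.032))
    v,u=np.nonzero(m);print(u.min(),u.max(),v.min(),v.max())
E
python3 run1.py
```

```text
_c={}
def K(n):
    if n not in _c: _c[n]=viewer.calibration(n)
    c=_c[n]
    f=210/np.tan(np.radians(c['fovy']/2))
    return np.array([[f,0,c['cx']],[0,f,c['cy']],[0,0,1]]),np.array(c['D'],float),np.array(c['R']),np.array(c['t'])
def ray(n,uv):
    k,D,R,t=K(n); q=cv2.undistortPoints(np.array(uv,float).reshape(-1,1,2),k,D).reshape(-1,2)
cab 5270 ((619.7736206054688, -379.36590576171875), (304.603759765625, 183.0295867919922), 54.09022521972656)
mat 3985 ((622.1200561523438, -381.07696533203125), (268.00958251953125, 153.52947998046875), 53.92367935180664)
cov 3548 ((467.993896484375, -269.2283020019531), (263.03363037109375, 142.93101501464844), 53.8662223815918)
A 350 ((493.9881896972656, 284.60858154296875), (92.77665710449219, 39.27548599243164), 4.638216495513916)
186 199 216 244
B 53872 ((259.7406005859375, -284.62554931640625), (1170.31494140625, 704.5904541015625), 88.46121215820312)
183 559 190 419[ WARN:0@0.719] global loadsave.cpp:1063 imwrite_ Unsupported depth image for selected encoder is fallbacked to CV_8U.
```

View pics/m.png

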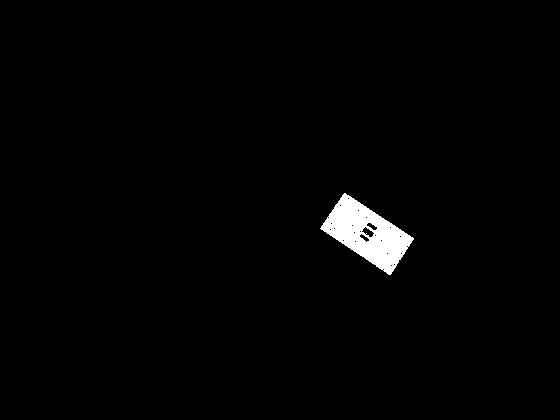

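Two dark, labelled boxes: A at top pixel (193,230) and B at (254,228). Look-alikes, to be left alone, are the yellow box (132,182), the cover-slip carton (291,211), the white block (145,217) and the timer (204,195). The zoomed crop confirms A and B are dark with pale labels. The mat, cabinet and cover fits agree: cabinet yaw is about −36°, tray at about (0.468, −0.269).

Call:
carry_out([
  [0,0,33.4,231,363,-64,0],
  [0,0,33.4,231,363,-64,0],
  [0,0,33.4,231,363,-64,0],
  [0,0,33.4,231,363,-64,0],
  [0,0,33.4,231,363,-64,0],
  [0,0,33.4,231,363,-64,0],
  [0,0,33.4,231,363,-64,0],
  [0,0,33.4,231,363,-64,0],
  [0,0,33.4,231,363,-64,0],
  [0,0,33.4,231,363,-64,0],
], newtons=30)

```text
clock: 2.0
position: [0.4695, -0.2658, 0.1293]
eef_rot: [-0.0, 0.89, 0.455, 0.0]
contact_force: [0.1, 0.3, 0.2]
gripper_width: 0.0931
```

Call:
carry_out([
  [0,0,0,0,0,0,0],
  [0,0,0,0,0,0,0],
  [0,0,0,0,0,0,0],
])

```text
clock: 2.3
position: [0.4676, -0.27, 0.1301]
eef_rot: [0.0, 0.891, 0.453, 0.0]
contact_force: [-1.3, 0.6, -0.6]
gripper_width: 0.0928
```

Run:
```python
from h import *
o=arm.observe();print(o['clock'],o['position'],o['eef_rot'],o['gripper_width'],o['joint_pos'])
p,d=snap('top','t1'); s,_=snap('scene','s1')
cv2.imwrite('pics/t1a.png',cv2.resize(p[120:290,300:470],(600,600),interpolation=cv2.INTER_CUBIC))
cv2.imwrite('pics/s1a.png',cv2.resize(s[130:270,200:480],(800,400),interpolation=cv2.INTER_CUBIC))
```

```text
2.3 [ 0.46759708 -0.26996633  0.13006771] [1.39717434e-04 8.91490308e-01 4.53039745e-01 2.97035195e-05] 0.09282559259458481 [-5.70788215e-01 -1.56738583e-01  1.81363458e+00 -9.02989567e-05
  1.48442551e+00  5.96716162e-02]
```

View pics/t1.png

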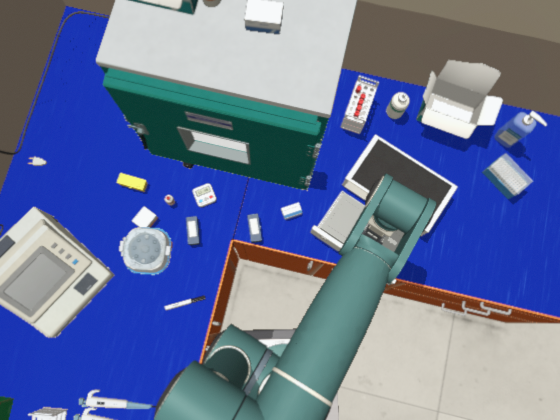

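View pics/s1a.png

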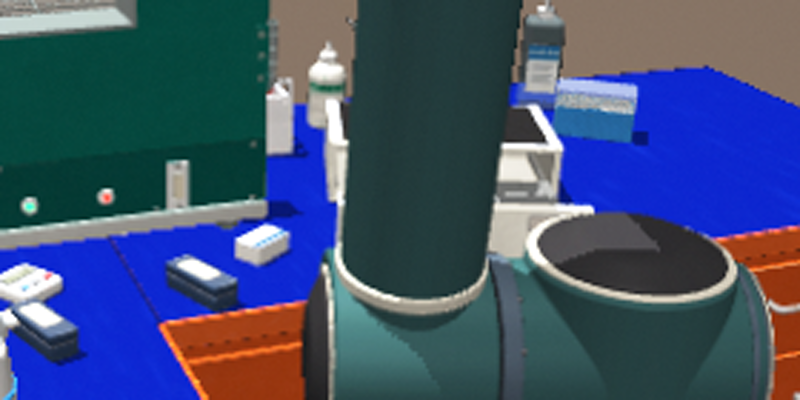

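Call:
carry_out([
  [0,0,0,0,0,-40,0],
  [0,0,0,0,0,-60,0],
  [0,0,0,0,0,-70,0],
  [0,0,0,0,0,-75,0],
  [0,0,0,0,0,-75,0],
  [0,0,0,0,0,-75,0],
])

```text
clock: 3.0
position: [0.4685, -0.2694, 0.056]
eef_rot: [0.001, 0.891, 0.454, 0.0]
contact_force: [-0.7, -0.5, 0.1]
gripper_width: 0.0929
```

Call:
carry_out([
  [0,0,0,0,0,0,1],
  [0,0,0,0,0,0,1],
  [0,0,0,0,0,0,1],
  [0,0,0,0,0,0,1],
  [0,0,0,0,0,0,1],
  [0,0,0,0,0,0,1],
  [0,0,0,0,0,0,1],
  [0,0,0,0,0,0,1],
], newtons=30)

```text
clock: 3.8
position: [0.468, -0.269, 0.0548]
eef_rot: [-0.0, 0.891, 0.454, -0.0]
contact_force: [0.0, 0.6, -0.2]
gripper_width: 0.034
```

Call:
carry_out([
  [0,0,0,0,0,5,1],
  [0,0,0,0,0,10,1],
  [0,0,0,0,0,20,1],
  [0,0,0,0,0,30,1],
  [0,0,0,0,0,45,1],
  [0,0,0,0,0,60,1],
  [0,0,0,0,0,80,1],
  [0,0,0,0,0,100,1],
  [0,0,0,0,0,110,1],
  [0,0,0,0,0,110,1],
])

```text
clock: 4.8
position: [0.4686, -0.2694, 0.1668]
eef_rot: [0.001, 0.891, 0.454, 0.001]
contact_force: [-0.4, -0.2, 0.3]
gripper_width: 0.0007
```

Run:
```python
from h import *
o=arm.observe();print(o['clock'],o['position'],o['contact_force'],o['ft_torque'],o['gripper_width'])
p,d=snap('top','t2'); 
cv2.imwrite('pics/t2a.png',cv2.resize(p[120:290,300:470],(600,600),interpolation=cv2.INTER_CUBIC))
```

```text
4.8 [ 0.46855125 -0.26935101  0.1668072 ] [-0.44136557 -0.17587975  0.26890694] [-0.04530896 -0.01008019 -0.03060632] 0.0007253248214945873
```

View pics/t2a.png

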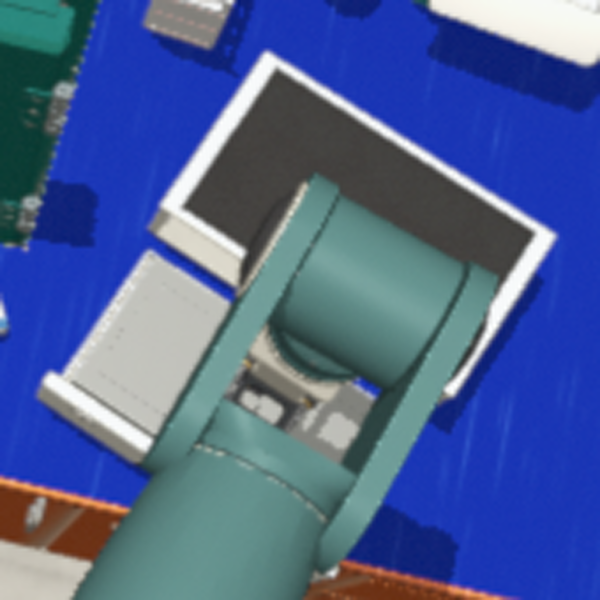

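The cover did not come up: the width ended at 0.7 mm, so the fingers either slipped or missed. I'll go back and watch the closing step by step.

Call:
carry_out([
  [0,0,0,0,0,0,0],
  [0,0,0,0,0,0,0],
  [0,0,0,0,0,0,0],
  [0,0,0,0,0,0,0],
  [0,0,0,0,0,0,0],
  [0,0,0,0,0,0,0],
  [0,0,0,0,0,0,0],
  [0,0,0,0,0,0,0],
  [0,0,0,0,0,0,0],
  [0,0,0,0,0,0,0],
])

```text
clock: 5.85
position: [0.468, -0.2691, 0.1649]
eef_rot: [0.0, 0.891, 0.454, 0.0]
contact_force: [0.2, -0.2, -1.4]
gripper_width: 0.076
```

Call:
carry_out([
  [0,0,0,0,0,-40,0],
  [0,0,0,0,0,-80,0],
  [0,0,0,0,0,-100,0],
  [0,0,0,0,0,-110,0],
  [0,0,0,0,0,-112,0],
  [0,0,0,0,0,-112,0],
  [0,0,0,0,0,-112,0],
])

```text
clock: 6.55
position: [0.4686, -0.2694, 0.0543]
eef_rot: [0.001, 0.891, 0.454, 0.0]
contact_force: [1.4, 0.7, -0.4]
gripper_width: 0.093
```

Call:
carry_out([
  [0,0,0,0,0,0,1],
  [0,0,0,0,0,0,1],
  [0,0,0,0,0,0,1],
  [0,0,0,0,0,0,1],
  [0,0,0,0,0,0,1],
  [0,0,0,0,0,0,1],
  [0,0,0,0,0,0,1],
  [0,0,0,0,0,0,1],
], newtons=40)

```text
clock: 7.35
position: [0.468, -0.269, 0.0528]
eef_rot: [-0.0, 0.891, 0.454, -0.0]
contact_force: [-0.4, -0.4, -0.2]
gripper_width: 0.0335
```

Call:
carry_out([
  [0,0,0,0,0,0,1],
  [0,0,0,0,0,0,1],
  [0,0,0,0,0,0,1],
])

```text
clock: 7.65
position: [0.468, -0.269, 0.0529]
eef_rot: [0.0, 0.891, 0.454, -0.0]
contact_force: [0.5, 0.5, -0.7]
gripper_width: 0.0096
```

Call:
carry_out([
  [0,0,0,0,0,0,1],
  [0,0,0,0,0,0,1],
  [0,0,0,0,0,0,1],
])

```text
clock: 7.95
position: [0.468, -0.269, 0.0529]
eef_rot: [-0.0, 0.891, 0.454, -0.0]
contact_force: [0.4, 0.6, 0.6]
gripper_width: 0.0005
```

Run:
```python
from h import *
p,d=snap('top','t3'); 
print(proj('top',[[.468,-.269,.053],[.468,-.269,.062],[.468,-.269,.05],[.468,-.269,.0]]))
C=cloud('top',d)
cv2.imwrite('pics/t3a.png',cv2.resize(p[190:280,310:430],(800,600),interpolation=cv2.INTER_CUBIC))
print([(r['score'],r['uv']) for r in viewer.place_of('top','cover_grip')],[(r['score'],r['uv']) for r in viewer.place_of('top','tray')])
for uv in [(345,225),(335,220),(385,250),(230,230),(300,180)]: print(uv,C[uv[1],uv[0]])
# bench depth stats
v,u=np.mgrid[0:420,0:560]
hsv=cv2.cvtColor(p,cv2.COLOR_BGR2HSV)
m=(hsv[...,1]>200)&(hsv[...,0]>110)&(hsv[...,0]<125)&(d>0)
for a in range(0,560,80): 
  mm=m&(u>=a)&(u<a+80); print(a,np.median(C[...,2][mm]) if mm.any() else None)
```

```text
[[366.53971794 232.75272347]
 [367.0805681  232.27724512]
 [366.36073044 232.91007845]
 [363.46955344 235.45192588]]
[(0.61, [362.7, 233.8])] []
(345, 225) [ 0.49563638 -0.20319094  0.04719982]
(335, 220) [ 0.51204149 -0.17176322  0.05026538]
(385, 250) [ 0.36010761 -0.22995319  0.45414398]
(230, 230) [0.49681318 0.1660002  0.00061028]
(300, 180) [ 0.59478407 -0.05148222  0.23904793]
0 -0.0009112393387463311
80 -0.0008317802245485036
160 -0.0007860200100707238
240 -0.0009058261232926736
320 -0.0011392609874306832
400 -0.001211772148017748
480 -0.0011822403703041645
```

View pics/t3a.png

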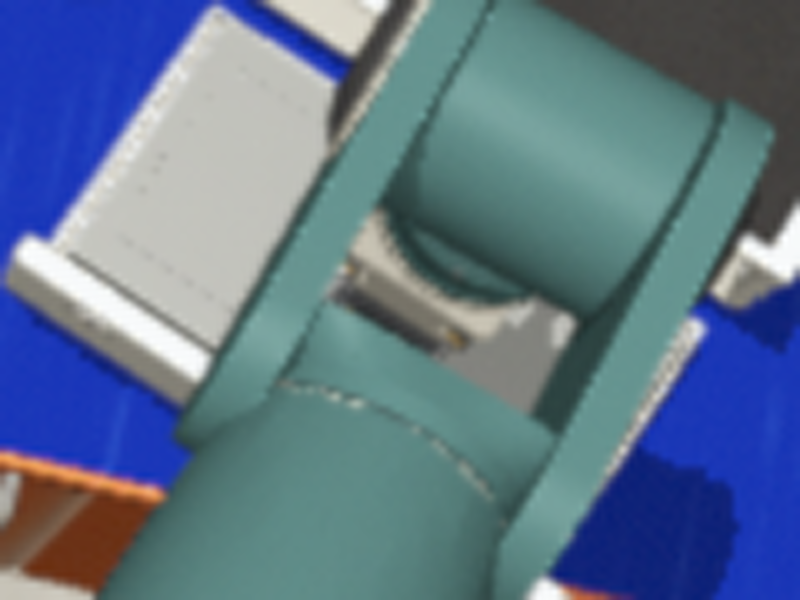

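Run:
```python
from h import *
d=np.load('pics/t0.npy');C=cloud('top',d)
np.set_printoptions(linewidth=200)
print((C[222:246,356:382,2]*1000).round().astype(int))
print(cv2.imread('pics/t0.png')[222:246,356:382,1])
```

```text
[[  46   43   56   42   41   50   56   54   47   50   49   42   58   47   44   53   50   53   50   51   49   54   46   47   50   46]
 [  48   43   46   46   44   49   53   48   52   52   51   57   68   76   71   50   48   55   53   49   52   48   46   49   52   52]
 [  46   49   45   50   55   44   51   46   47   52   52   65   67   81   76   72   52   53   39   47   44   51   53   50   50   49]
 [  46   56   52   50   47   50   45   43   51   53   51   60   66   78   68   75   68   73   49   48   42   54   53   54   48   47]
 [  51   51   49   49   41   43   47   55   54   49   52   52   52   66   69   71   72   72   75   46   40   43   48   51   47   49]
 [  45   54   57   44   53   55   55   58   41   67   43   49   58   50   47   67   72   67   75   73   73   52   45   46   52   43]
 [  51   47   39   43   55   46   47   42   66   64   61   55   54   48   49   54   64   68   66   74   71   46   47   54   55   49]
 [  49   54   43   52   50   52   53   67   60   64   65   65   69   53   48   52   53   63   62   71   50   47   50   47   55   55]
 [  50   56   51   44   51   48   51
[... 3961 characters left out ...]
  92 148 182 185 189 190 190 188 189 189 189 189 189 188]
 [191 191 191 192 191 188 172 124  87  57  46  67 126 180 189 190 191 190 190 189 189 189 189 189 188 188]
 [191 191 191 191 191 191 189 182 169 112  83  78 138 185 189 191 193 190 189 189 189 189 188 188 188 188]
 [191 191 191 192 192 191 191 190 187 172 127 118 153 187 190 190 190 190 189 190 189 189 189 189 189 188]
 [191 191 191 191 191 191 191 190 190 188 183 183 185 190 191 191 190 190 190 189 190 189 189 188 188 188]
 [191 191 191 191 191 191 190 191 190 190 190 190 191 192 194 191 190 190 190 190 190 190 189 189 188 188]
 [192 191 191 192 191 191 191 191 191 190 191 190 191 191 190 190 190 190 190 190 190 190 189 189 188 188]]
```

Run:
```python
from h import *
a=cv2.imread('pics/t2.png')[205:255,340:400];b=cv2.imread('pics/t0.png')[205:255,340:400]
cv2.imwrite('pics/cmp.png',np.hstack([cv2.resize(x,(396,330),interpolation=cv2.INTER_CUBIC) for x in (a,b)]))
print(proj('top',[[.468,-.269,.167],[.468,-.269,.23]]))
```

```text
[[373.85388158 226.32316821]
 [378.37637177 222.34824864]]
```

View pics/cmp.png

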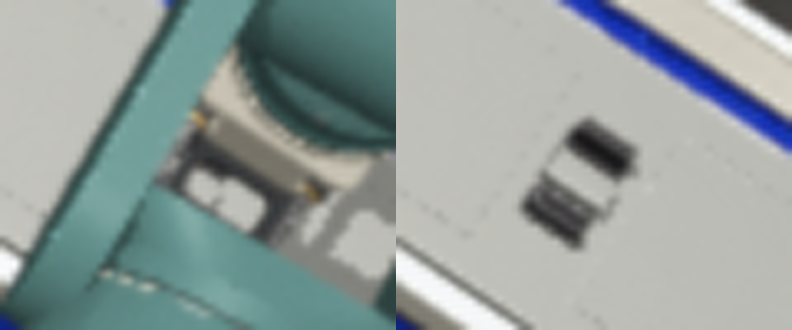

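Call:
carry_out([
  [0,0,0,0,0,40,0],
  [0,0,0,0,0,80,0],
  [0,0,0,0,0,110,0],
  [0,0,0,-40,-55,110,0],
  [0,0,0,-70,-95,110,0],
  [0,0,0,-97,-135,110,0],
  [0,0,0,-147,-202,110,0],
  [0,0,0,-147,-202,110,0],
  [0,0,0,-147,-202,110,0],
  [0,0,0,-147,-202,110,0],
])

```text
clock: 9.1
position: [0.3203, -0.4716, 0.1626]
eef_rot: [-0.0, 0.892, 0.453, 0.0]
contact_force: [0.7, -0.1, 0.5]
gripper_width: 0.0759
```

Run:
```python
from h import *
o=arm.observe();print(o['clock'],o['position'],o['gripper_width'])
p,d=snap('top','t4');s,_=snap('scene','s4') 
cv2.imwrite('pics/t4a.png',cv2.resize(p[160:290,310:440],(600,600),interpolation=cv2.INTER_CUBIC))
```

```text
9.1 [ 0.32027658 -0.47159045  0.16257717] 0.07587010658492385
```

View pics/t4a.png

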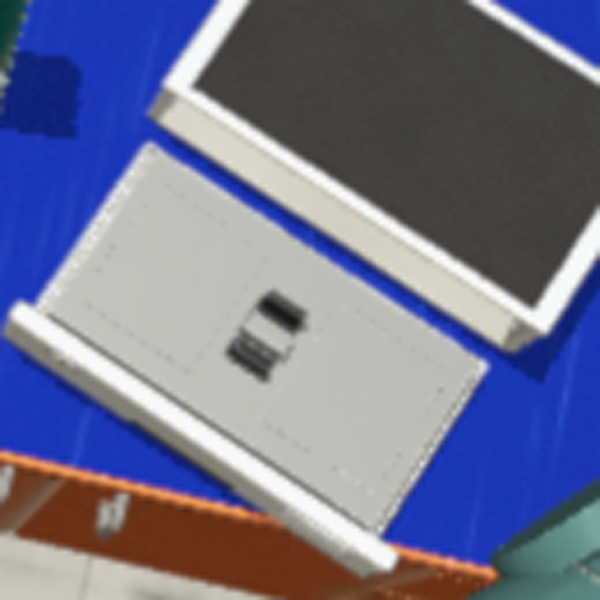

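View pics/s4.png

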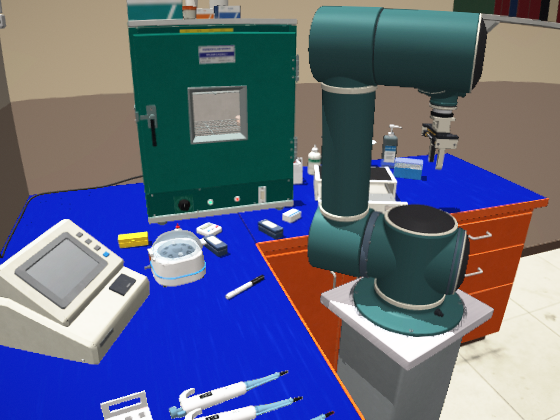

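Run:
```python
from h import *
print(atz('top',(367.96,232.5),.070))
s=cv2.imread('pics/s4.png')
a=s[80:200,390:490].copy()
print(proj('scene',[[.3203,-.4716,.1626],[.3203,-.4716,.1814],[.3203,-.4716,.2464]]))
a=cv2.resize(a,(500,600),interpolation=cv2.INTER_CUBIC)
for q in proj('scene',[[.3203,-.4716,.1626],[.3203,-.4716,.1814],[.3203,-.4716,.2464]]): cv2.circle(a,tuple(int(x) for x in (q-[390,80])*5),4,(0,0,255),-1)
cv2.imwrite('pics/s4a.png',a)
```

```text
[ 0.46591038 -0.27010134  0.07      ]
[[433.61545178 172.23552859]
 [434.38995059 167.0926365 ]
 [437.07046696 148.9549456 ]]
```

View pics/s4a.png

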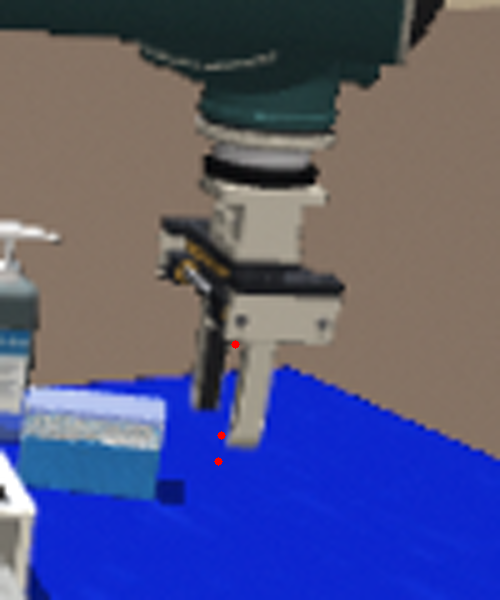

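The scene view shows the finger tips about 20 mm above the reported TCP, which explains the miss. I'll go back and descend further in small steps, watching the force.

Call:
carry_out([
  [0,0,0,40,55,0,0],
  [0,0,0,70,95,0,0],
  [0,0,0,97,135,0,0],
  [0,0,0,146,202,0,0],
  [0,0,0,146,202,0,0],
  [0,0,0,146,202,-40,0],
  [0,0,0,146,202,-80,0],
  [0,0,0,146,202,-105,0],
  [0,0,0,146,202,-110,0],
  [0,0,0,146,202,-110,0],
])

```text
clock: 10.2
position: [0.4672, -0.2682, 0.053]
eef_rot: [-0.0, 0.891, 0.454, -0.0]
contact_force: [0.2, -0.3, 1.5]
gripper_width: 0.0929
```

Call:
carry_out([
  [0,0,0,0,0,-4,0],
  [0,0,0,0,0,-8,0],
  [0,0,0,0,0,-8,0],
  [0,0,0,0,0,-8,0],
])

```text
clock: 10.6
position: [0.4672, -0.2692, 0.0453]
eef_rot: [0.0, 0.891, 0.454, 0.0]
contact_force: [-0.2, -0.7, -1.1]
gripper_width: 0.0928
```

Call:
carry_out([
  [0,0,0,0,0,-2,0],
  [0,0,0,0,0,-4,0],
  [0,0,0,0,0,-4,0],
  [0,0,0,0,0,-4,0],
])

```text
clock: 11.0
position: [0.467, -0.269, 0.0408]
eef_rot: [-0.0, 0.891, 0.454, -0.0]
contact_force: [0.2, 0.0, 0.5]
gripper_width: 0.0929
```

Call:
carry_out([
  [0,0,0,0,0,-2,0],
  [0,0,0,0,0,-4,0],
  [0,0,0,0,0,-4,0],
  [0,0,0,0,0,-4,0],
])

```text
clock: 11.4
position: [0.467, -0.269, 0.0368]
eef_rot: [-0.0, 0.891, 0.454, -0.0]
contact_force: [-0.1, -0.6, 0.5]
gripper_width: 0.0925
```

Call:
carry_out([
  [0,0,0,0,0,-2,0],
  [0,0,0,0,0,-4,0],
  [0,0,0,0,0,-4,0],
  [0,0,0,0,0,-4,0],
])

```text
clock: 11.8
position: [0.467, -0.269, 0.0328]
eef_rot: [-0.0, 0.891, 0.454, -0.0]
contact_force: [-0.4, 0.1, 0.4]
gripper_width: 0.0933
```

Call:
carry_out([
  [0,0,0,0,0,-1,0],
  [0,0,0,0,0,-2,0],
  [0,0,0,0,0,-2,0],
  [0,0,0,0,0,-2,0],
])

```text
clock: 12.2
position: [0.467, -0.269, 0.0308]
eef_rot: [-0.0, 0.891, 0.454, 0.0]
contact_force: [-0.3, -0.3, 0.3]
gripper_width: 0.0926
```

Run:
```python
from h import *
o=arm.observe();print(o['clock'],o['position'],o['contact_force'],o['ft_torque'])
```

```text
12.2 [ 0.46700956 -0.26901521  0.03081519] [-0.27372958 -0.2766858   0.32798505] [-0.02486188  0.02860478  0.00502862]
```

Call:
carry_out([
  [0,0,0,0,0,0,1],
  [0,0,0,0,0,0,1],
  [0,0,0,0,0,0,1],
  [0,0,0,0,0,0,1],
  [0,0,0,0,0,0,1],
  [0,0,0,0,0,0,1],
  [0,0,0,0,0,0,1],
  [0,0,0,0,0,0,1],
  [0,0,0,0,0,0,1],
], newtons=30)

```text
clock: 13.1
position: [0.4679, -0.2697, 0.0315]
eef_rot: [0.001, 0.891, 0.454, 0.001]
contact_force: [5.7, -5.1, 0.7]
gripper_width: 0.033
```

Call:
carry_out([
  [0,0,0,0,0,0,1],
  [0,0,0,0,0,0,1],
  [0,0,0,0,0,0,1],
  [0,0,0,0,0,0,1],
  [0,0,0,0,0,0,1],
])

```text
clock: 13.6
position: [0.4679, -0.2697, 0.0316]
eef_rot: [0.001, 0.891, 0.454, 0.001]
contact_force: [6.8, -4.4, 1.4]
gripper_width: 0.0328
```

Call:
carry_out([
  [0,0,0,1.2,-0.9,0,1],
  [0,0,0,1.2,-0.9,0,1],
  [0,0,0,1.2,-0.9,0,1],
])

```text
clock: 13.9
position: [0.4685, -0.2701, 0.0315]
eef_rot: [0.0, 0.891, 0.454, 0.0]
contact_force: [0.9, -0.6, 6.1]
gripper_width: 0.0333
```

Call:
carry_out([
  [0,0,0,0,0,2,1],
  [0,0,0,0,0,4,1],
  [0,0,0,0,0,8,1],
  [0,0,0,0,0,12,1],
  [0,0,0,0,0,20,1],
  [0,0,0,0,0,20,1],
])

```text
clock: 14.5
position: [0.4687, -0.2702, 0.0523]
eef_rot: [0.001, 0.891, 0.454, 0.0]
contact_force: [0.3, 0.3, -2.0]
gripper_width: 0.0329
```

Call:
carry_out([
  [0,0,0,0,0,30,1],
  [0,0,0,0,0,60,1],
  [0,0,0,0,0,90,1],
  [0,0,0,0,0,100,1],
  [0,0,0,30,-22,100,1],
  [0,0,0,60,-43,100,1],
  [0,0,0,90,-65,100,1],
  [0,0,0,120,-87,100,1],
  [0,0,0,145,-105,100,1],
  [0,0,0,153,-111,100,1],
])

```text
clock: 15.5
position: [0.6225, -0.382, 0.1483]
eef_rot: [-0.001, 0.891, 0.454, -0.001]
contact_force: [0.4, 0.5, -2.9]
gripper_width: 0.033
```

Call:
carry_out([
  [0,0,0,0,0,0,1],
  [0,0,0,0,0,-15,1],
  [0,0,0,0,0,-30,1],
  [0,0,0,0,0,-38,1],
  [0,0,0,0,0,-40,1],
  [0,0,0,0,0,-40,1],
])

```text
clock: 16.1
position: [0.6209, -0.3807, 0.1106]
eef_rot: [-0.0, 0.891, 0.454, -0.0]
contact_force: [-0.4, 0.1, -2.3]
gripper_width: 0.0332
```

Run:
```python
from h import *
o=arm.observe();print(o['clock'],o['position'],o['contact_force'])
p,d=snap('top','t5')
cv2.imwrite('pics/t5a.png',cv2.resize(p[110:290,300:480],(600,600),interpolation=cv2.INTER_CUBIC))
```

```text
16.1 [ 0.6209422  -0.38069046  0.11061445] [-0.35182506  0.06834604 -2.32612648]
```

View pics/t5a.png

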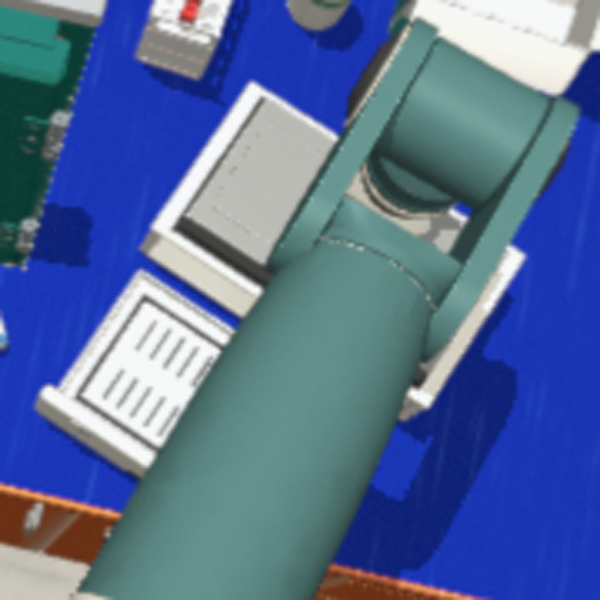

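The cover hangs over the cabinet and the tray is bare. Next I set it down.

Call:
carry_out([
  [0,0,0,0,0,-2,1],
  [0,0,0,0,0,-3,1],
  [0,0,0,0,0,-4,1],
  [0,0,0,0,0,-4,1],
  [0,0,0,0,0,-4,1],
])

```text
clock: 16.65
position: [0.6212, -0.3809, 0.1069]
eef_rot: [0.0, 0.891, 0.454, 0.0]
contact_force: [-0.5, -0.5, -2.3]
gripper_width: 0.0331
```

Call:
carry_out([
  [0,0,0,0,0,0,0],
  [0,0,0,0,0,0,0],
  [0,0,0,0,0,0,0],
  [0,0,0,0,0,0,0],
  [0,0,0,0,0,0,0],
  [0,0,0,0,0,0,0],
  [0,0,0,0,0,0,0],
  [0,0,0,0,0,0,0],
])

```text
clock: 17.45
position: [0.6212, -0.3809, 0.1069]
eef_rot: [0.0, 0.891, 0.454, 0.0]
contact_force: [-0.5, 0.1, -0.1]
gripper_width: 0.0912
```

```bash
cat > boxes.py <<'E'
from fit import *
def boxes(f):
    p=cv2.imread('pics/'+f+'.png'); hsv=cv2.cvtColor(p,cv2.COLOR_BGR2HSV)
    b,g,r=[p[...,i].astype(int) for i in range(3)]
    blue=(b>1.8*g)&(b>2*r)
    out=[]
    m=(~blue).astype(np.uint8); m[:, :160]=0; 
    n,l,st,c=cv2.connectedComponentsWithStats(m,connectivity=4)
    for i in range(1,n):
        if 150<st[i,4]<700:
            R=rect(l==i,'top',.028); print(st[i],c[i].round(1),[np.round(x,1) for x in R])
E
python3 - <<'E'
from boxes import *
boxes('t5')
p=cv2.imread('pics/t5.png');cv2.imwrite('pics/t5b.png',cv2.resize(p[180:260,120:310],(798,336),interpolation=cv2.INTER_CUBIC))
E
```

```text
[386  92  24  27 455] [397.5 104.9] [array([ 906.3, -405. ]), array([ 60.9, 104.6]), np.float64(56.0)]
[192 183  25  24 416] [204.1 194.7] [array([610.5, 247.3]), array([69.9, 66.7]), np.float64(20.8)]
[281 202  22  18 256] [291.3 210.5] [array([551.1, -35.2]), array([41.7, 65.1]), np.float64(17.3)]
[193 219  14  29 331] [199.4 233.2] [array([484.1, 262.5]), array([92.1, 38.1]), np.float64(4.2)]
[160 229  13  44 408] [164.6 249.6] [array([432.3, 368.4]), array([137.9,  38.2]), np.float64(0.9)]
[164 296  41  15 195] [182.2 302.9] [array([266.7, 309.7]), array([ 16.2, 128.9]), np.float64(14.4)]
```

View pics/t5b.png

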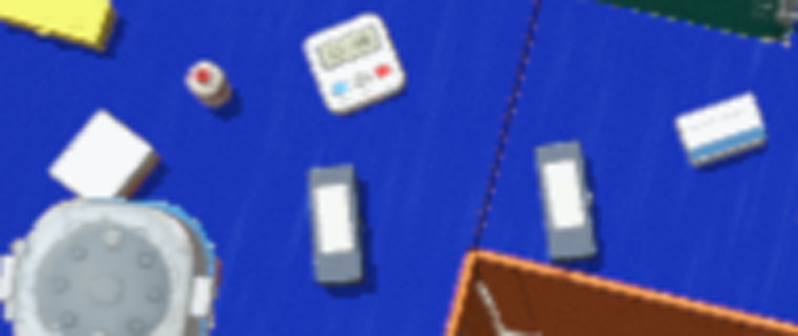

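Call:
carry_out([
  [0,0,0,0,0,40,0],
  [0,0,0,0,0,80,0],
  [0,0,0,0,0,100,0],
  [0,0,0,-20,40,100,0],
  [0,0,0,-40,80,100,0],
  [0,0,0,-60,120,100,0],
  [0,0,0,-80,160,100,0],
  [0,0,0,-90,200,100,0],
  [0,0,0,-100,240,100,0],
  [0,0,0,-100,240,100,0],
])

```text
clock: 18.45
position: [0.5205, -0.1376, 0.2077]
eef_rot: [0.0, 0.891, 0.455, 0.001]
contact_force: [-0.2, 0.0, -0.1]
gripper_width: 0.0929
```

```bash
cat >> boxes.py <<'E'
def one(f,uv,zz=.028,r=30):
    p=cv2.imread('pics/'+f+'.png')
    b,g,rr=[p[...,i].astype(int) for i in range(3)]
    m=~((b>1.8*g)&(b>2*rr)) & ~(rr>1.5*b)
    w=np.zeros_like(m); w[uv[1]-r:uv[1]+r,uv[0]-r:uv[0]+r]=1
    n,l=cv2.connectedComponents((m&w).astype(np.uint8),connectivity=4); mm=l==l[uv[1],uv[0]]
    mm=cv2.morphologyEx(mm.astype(np.uint8),cv2.MORPH_OPEN,np.ones((3,3)))>0
    R=rect(mm,'top',zz); print(uv,mm.sum(),[np.round(x,1) for x in R]); return mm
E
python3 - <<'E'
from boxes import *
snap('top','t6')
print([(round(r['score'],2),np.round(r['uv']).tolist()) for r in viewer.recognise('top','slide_box_1')])
m=one('t6',(254,228)); m2=one('t6',(199,233))
p=cv2.imread('pics/t6.png');q=p.copy();q[m]=0;p=np.vstack([p[180:260,180:300],q[180:260,180:300]])
cv2.imwrite('pics/t6b.png',cv2.resize(p,(480,640)[:2],interpolation=cv2.INTER_CUBIC)[:600])
E
```

```text
[(0.78, [200.0, 234.0]), (0.7, [133.0, 183.0]), (0.64, [254.0, 228.0])]
(254, 228) 314 [array([498.2,  86.1]), array([90.6, 38.2]), np.float64(3.4)]
(199, 233) 329 [array([484. , 262.3]), array([92.2, 37.6]), np.float64(5.3)]
```

View pics/t6b.png

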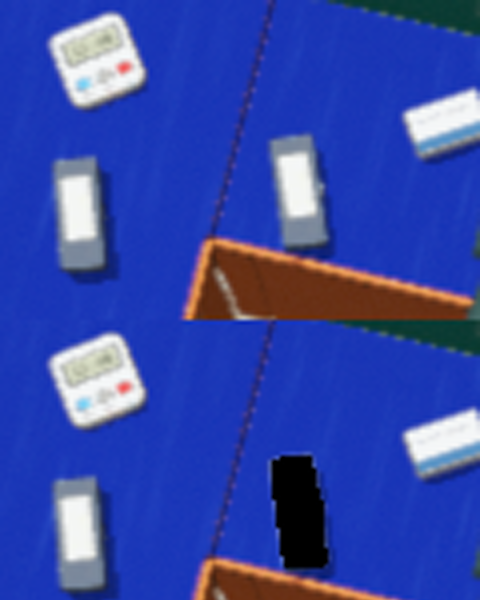

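```bash
cat >> boxes.py <<'E'
def edges(f,uv,zz=.032):
    # upscale, sub-pixel lightness: label (white) fitted by moments + body by weighted mask
    p=cv2.imread('pics/'+f+'.png').astype(float)
    v,u=np.mgrid[uv[1]-20:uv[1]+21,uv[0]-13:uv[0]+14]
    q=p[v,u]; 
    sat=1-q.min(2)/q.max(2); w=np.clip((0.75-sat)/0.35,0,1)
    w[q[...,2]>1.4*q[...,0]]=0
    lab=np.clip((q.min(2)-150)/60,0,1)
    for nm,W in (('body',w),('label',lab)):
        P=np.array([atz('top',(a,b),zz)[:2] for a,b in zip(u.ravel(),v.ravel())])*1000
        ww=W.ravel(); c=(P*ww[:,None]).sum(0)/ww.sum(); M=((P-c).T*ww)@(P-c)/ww.sum()
        e,V=np.linalg.eigh(M); a=V[:,1]; print(nm,c.round(1),np.sqrt(12*e).round(1),round((np.degrees(np.arctan2(a[1],a[0]))+90)%180-90,2))
E
python3 - <<'E'
from boxes import *
edges('t6',(254,228));edges('t6',(199,233))
E
```

```text
body [494.4  86.2] [40.3 97.3] 6.43
label [503.1  87.4] [24.5 51. ] 8.61
body [483.1 261.7] [37.6 90.9] 5.01
label [488.7 263.2] [24.5 51.4] 5.95
```

Call:
carry_out([
  [0,0,-8,-5,45,0,0],
  [0,0,-16,-10,90,0,0],
  [0,0,-24,-15,135,0,0],
  [0,0,-32,-18,180,0,0],
  [0,0,-40,-22,227,-20,0],
  [0,0,-46.4,-22,227,-60,0],
  [0,0,-46.4,-22,227,-100,0],
  [0,0,-46.4,-22,227,-140,0],
  [0,0,-46.4,-22,227,-150,0],
  [0,0,-46.4,-22,227,-150,0],
])

```text
clock: 19.55
position: [0.499, 0.0854, 0.0561]
eef_rot: [0.0, 0.998, 0.065, -0.001]
contact_force: [-0.8, -0.2, 0.4]
gripper_width: 0.0931
```

Run:
```python
from h import *
o=arm.observe();print(o['clock'],o['position'],o['eef_rot'],o['joint_pos'])
s,_=snap('scene','s7');p,_=snap('top','t7')
x=cv2.resize(s[180:260,180:320],(700,400),interpolation=cv2.INTER_CUBIC)
cv2.imwrite('pics/s7a.png',x)
```

```text
19.55 [0.4990334  0.08539944 0.05607347] [ 1.04493344e-04  9.97852609e-01  6.54875967e-02 -1.23869948e-03] [ 1.19149121e-01 -1.84127365e-01  1.96048521e+00 -7.75182094e-05
  1.36771985e+00  1.55889208e+00]
```

View pics/s7a.png

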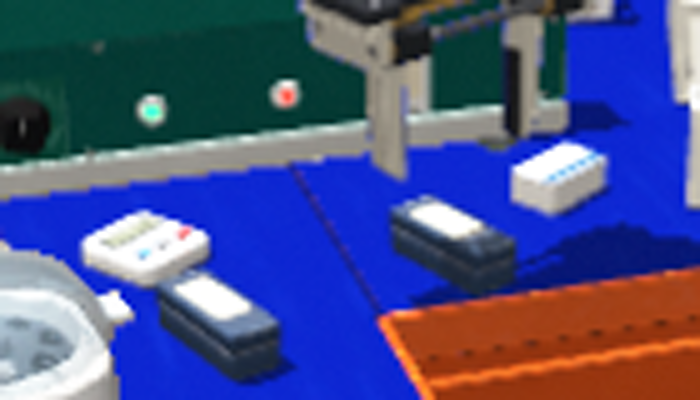

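Call:
carry_out([
  [0,0,0,0,0,-20,0],
  [0,0,0,0,0,-40,0],
  [0,0,0,0,0,-55,0],
  [0,0,0,0,0,-62,0],
  [0,0,0,0,0,-62,0],
  [0,0,0,0,0,-62,0],
])

```text
clock: 20.25
position: [0.4998, 0.0861, -0.0041]
eef_rot: [-0.0, 0.998, 0.066, 0.001]
contact_force: [0.0, -0.4, -0.5]
gripper_width: 0.0929
```

Call:
carry_out([
  [0,0,0,0,0,0,1],
  [0,0,0,0,0,0,1],
  [0,0,0,0,0,0,1],
  [0,0,0,0,0,0,1],
  [0,0,0,0,0,0,1],
  [0,0,0,0,0,0,1],
  [0,0,0,0,0,0,1],
  [0,0,0,0,0,0,1],
  [0,0,0,0,0,0,1],
  [0,0,0,0,0,0,1],
], newtons=20)

```text
clock: 21.25
position: [0.4992, 0.0861, -0.0052]
eef_rot: [-0.0, 0.998, 0.066, -0.0]
contact_force: [-0.4, 0.2, 0.7]
gripper_width: 0.0349
```

Call:
carry_out([
  [0,0,0,0,0,15,1],
  [0,0,0,0,0,50,1],
  [0,0,0,0,0,95,1],
  [0,0,0,0,0,140,1],
  [0,0,0,0,0,140,1],
])

```text
clock: 21.75
position: [0.5015, 0.0864, 0.1425]
eef_rot: [-0.0, 0.998, 0.066, 0.005]
contact_force: [-0.3, -0.2, -0.6]
gripper_width: 0.0344
```

Call:
carry_out([
  [0,0,6,-8,-45,0,1],
  [0,0,12,-15,-90,0,1],
  [0,0,19,-23,-135,0,1],
  [0,0,26,-31,-180,0,1],
  [0,0,33,-39,-225,0,1],
  [0,0,40,-47,-270,0,1],
  [0,0,46.4,-54,-315,0,1],
  [0,0,46.4,-62,-360,0,1],
  [0,0,46.4,-71,-400,0,1],
  [0,0,46.4,-71,-412,0,1],
])

```text
clock: 22.75
position: [0.4268, -0.3289, 0.1349]
eef_rot: [0.0, 0.892, 0.452, -0.0]
contact_force: [0.6, 0.8, -0.7]
gripper_width: 0.0348
```

Call:
carry_out([
  [0,0,0,0,0,0,1],
  [0,0,0,0,0,0,1],
  [0,0,0,0,0,0,1],
])

```text
clock: 23.05
position: [0.4286, -0.3247, 0.135]
eef_rot: [-0.0, 0.891, 0.454, 0.0]
contact_force: [-0.5, 0.1, -1.1]
gripper_width: 0.0347
```

Run:
```python
from h import *
o=arm.observe();print(o['clock'],o['position'],o['eef_rot'],o['gripper_width'],o['contact_force'])
p,_=snap('top','t8')
cv2.imwrite('pics/t8a.png',cv2.resize(p[110:290,300:480],(600,600),interpolation=cv2.INTER_CUBIC))
```

```text
23.05 [ 0.42858887 -0.32472195  0.13497756] [-3.34860104e-05  8.90886312e-01  4.54226341e-01  9.87152907e-05] 0.034689622748901576 [-0.48916738  0.05684425 -1.07931768]
```

View pics/t8a.png

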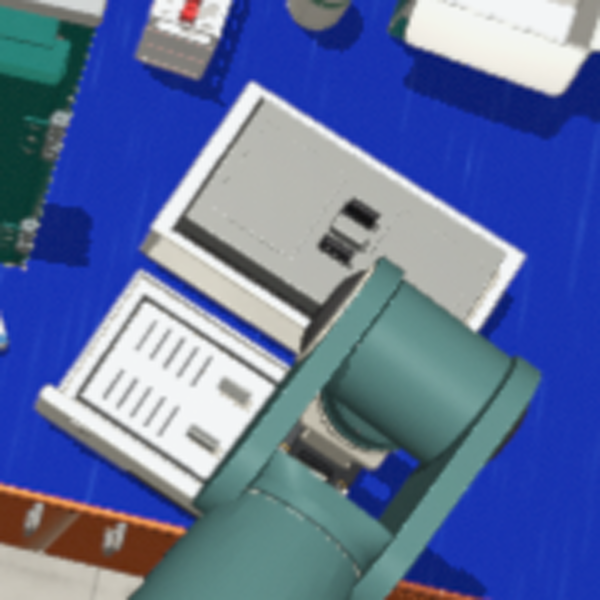

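Call:
carry_out([
  [0,0,0,0,0,-40,1],
  [0,0,0,0,0,-80,1],
  [0,0,0,0,0,-110,1],
  [0,0,0,0,0,-120,1],
  [0,0,0,0,0,-126,1],
  [0,0,0,0,0,-126,1],
  [0,0,0,0,0,-127,1],
  [0,0,0,0,0,-127,1],
])

```text
clock: 23.9
position: [0.4288, -0.3263, 0.0091]
eef_rot: [0.001, 0.891, 0.454, 0.0]
contact_force: [-0.4, 0.1, -1.6]
gripper_width: 0.035
```

Call:
carry_out([
  [0,0,0,0,0,-0.5,0.3],
  [0,0,0,0,0,-0.5,0.3],
  [0,0,0,0,0,0,0.3],
  [0,0,0,0,0,0,0.3],
  [0,0,0,0,0,0,0.3],
  [0,0,0,0,0,0,0.3],
])

```text
clock: 24.5
position: [0.4282, -0.3259, 0.0078]
eef_rot: [-0.0, 0.891, 0.454, -0.0]
contact_force: [-0.4, 0.0, 0.2]
gripper_width: 0.0649
```

Call:
carry_out([
  [0,0,0,0,0,40,0],
  [0,0,0,0,0,80,0],
  [0,0,0,0,0,120,0],
  [0,0,0,9,40,120,0],
  [0,0,0,18,85,120,0],
  [0,0,0,27,130,120,0],
  [0,0,0,36,175,120,0],
  [0,0,0,45,220,120,0],
  [0,0,0,50,265,120,0],
  [0,0,0,50,300,120,0],
])

```text
clock: 25.5
position: [0.4783, -0.0236, 0.1279]
eef_rot: [-0.0, 0.891, 0.454, 0.0]
contact_force: [-0.4, -0.4, -0.7]
gripper_width: 0.0926
```

Run:
```python
from boxes import *
o=arm.observe();print(o['clock'],o['position'],o['eef_rot'],o['gripper_width'],o['joint_pos'])
p,_=snap('top','t9')
cv2.imwrite('pics/t9a.png',p[110:310,120:480].repeat(2,0).repeat(2,1))
print(atz('top',(365.7,234.2),.038))
one('t9',(199,233));edges('t9',(199,233))
```

```text
25.5 [ 0.47827762 -0.02359422  0.12792977] [-4.73239701e-05  8.90982299e-01  4.54037997e-01  1.93864740e-04] 0.09261508894431998 [-1.02766879e-01 -2.99357233e-01  1.93556005e+00  2.90657469e-04
  1.50511566e+00  5.25425977e-01]
[ 0.46584575 -0.26902151  0.038     ]
(199, 233) 327 [array([484.1, 262.3]), array([92.1, 37.3]), np.float64(4.5)]
body [483.1 261.7] [37.5 90.8] 4.97
label [488.7 263.2] [24.2 51.2] 5.89
```

View pics/t9a.png

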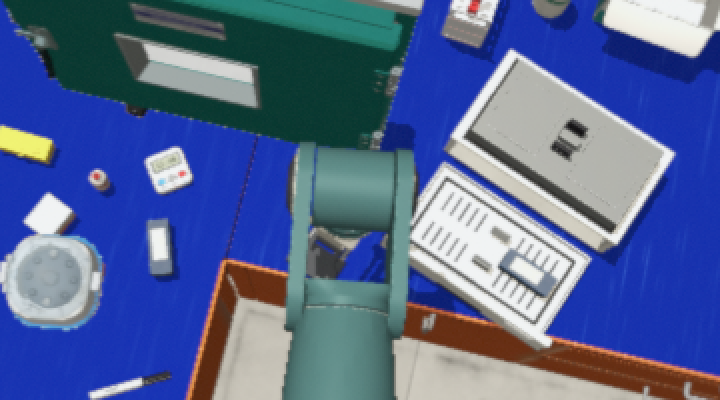

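Run:
```python
from h import *
d=np.load('pics/t9.npy');C=cloud('top',d)
R=C[220:280,115:180].reshape(-1,3)
for z0,z1 in((.01,.04),(.04,.07),(.07,.1),(.1,.2)):
    m=(R[:,2]>z0)&(R[:,2]<z1)
    if m.sum()>5: print(z0,m.sum(),np.percentile(R[m],[1,50,99],axis=0).round(3).tolist())
for x in (.44,.46,.48,.5,.52):
    m=(abs(R[:,0]-x)<.008)&(R[:,2]>.02); print(x,R[m][:,1].min().round(3) if m.any() else None, R[m][np.argsort(R[m][:,1])[:3]].round(3).tolist())
```

```text
0.01 308 [[0.357, 0.352, 0.011], [0.463, 0.415, 0.032], [0.532, 0.492, 0.04]]
0.04 180 [[0.364, 0.359, 0.04], [0.387, 0.384, 0.058], [0.526, 0.494, 0.07]]
0.07 614 [[0.368, 0.349, 0.07], [0.423, 0.404, 0.088], [0.498, 0.498, 0.1]]
0.1 1007 [[0.381, 0.372, 0.1], [0.432, 0.422, 0.108], [0.485, 0.475, 0.118]]
0.44 0.346 [[0.437, 0.346, 0.083], [0.434, 0.346, 0.079], [0.434, 0.349, 0.08]]
0.46 0.35 [[0.455, 0.35, 0.026], [0.459, 0.351, 0.02], [0.455, 0.354, 0.024]]
0.48 0.359 [[0.474, 0.359, 0.028], [0.477, 0.362, 0.033], [0.474, 0.362, 0.032]]
0.5 0.376 [[0.494, 0.376, 0.026], [0.493, 0.378, 0.032], [0.497, 0.379, 0.028]]
0.52 0.414 [[0.527, 0.414, 0.029], [0.526, 0.416, 0.035], [0.524, 0.417, 0.029]]
```

Call:
carry_out([
  [0,0,-8,3,46,0,0],
  [0,0,-16,6,92,0,0],
  [0,0,-24,9,138,0,0],
  [0,0,-32,12,184,0,0],
  [0,0,-40,15,230,0,0],
  [0,0,-48.7,18,277,0,0],
  [0,0,-48.7,18,277,-40,0],
  [0,0,-48.7,18,277,-65,0],
  [0,0,-48.7,18,277,-65,0],
  [0,0,-48.7,18,277,-65,0],
])

```text
clock: 26.55
position: [0.4963, 0.2509, 0.0635]
eef_rot: [0.0, 0.999, 0.046, -0.0]
contact_force: [0.3, 0.3, 1.5]
gripper_width: 0.0928
```

Run:
```python
from h import *
o=arm.observe();print(o['clock'],o['position'],o['eef_rot'],o['contact_force'])
s,_=snap('scene','s10')
cv2.imwrite('pics/s10a.png',cv2.resize(s[170:290,130:290],(800,600),interpolation=cv2.INTER_CUBIC))
```

```text
26.55 [0.49632892 0.25092673 0.06349808] [ 3.72785274e-05  9.98946614e-01  4.58873802e-02 -9.63796529e-05] [0.26603691 0.31450801 1.50286631]
```

View pics/s10a.png

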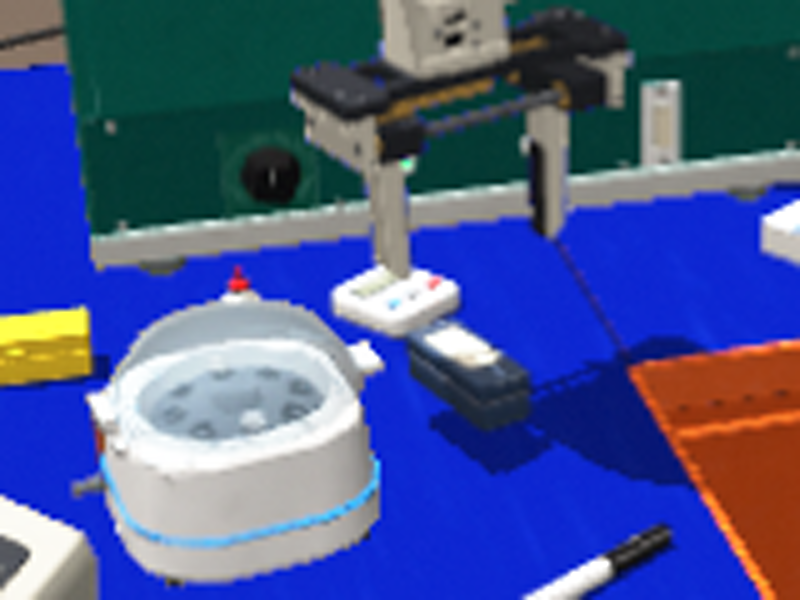

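Call:
carry_out([
  [0,0,0,0,0,-15,0],
  [0,0,0,0,0,-30,0],
  [0,0,0,0,0,-45,0],
  [0,0,0,0,0,-55,0],
  [0,0,0,0,0,-62,0],
  [0,0,0,0,0,-66,0],
  [0,0,0,0,0,-66,0],
])

```text
clock: 27.3
position: [0.4961, 0.251, -0.0036]
eef_rot: [0.0, 0.999, 0.046, -0.0]
contact_force: [0.1, -0.5, 0.0]
gripper_width: 0.0929
```

Call:
carry_out([
  [0,0,0,0,0,0,1],
  [0,0,0,0,0,0,1],
  [0,0,0,0,0,0,1],
  [0,0,0,0,0,0,1],
  [0,0,0,0,0,0,1],
  [0,0,0,0,0,0,1],
  [0,0,0,0,0,0,1],
  [0,0,0,0,0,0,1],
  [0,0,0,0,0,0,1],
  [0,0,0,0,0,0,1],
], newtons=25)

```text
clock: 28.3
position: [0.4963, 0.2512, -0.003]
eef_rot: [-0.0, 0.999, 0.046, 0.0]
contact_force: [-0.2, 0.9, 3.6]
gripper_width: 0.0349
```

Call:
carry_out([
  [0,0,0,0,0,15,1],
  [0,0,0,0,0,50,1],
  [0,0,0,0,0,95,1],
  [0,0,0,0,0,140,1],
  [0,0,0,0,0,140,1],
])

```text
clock: 28.8
position: [0.4983, 0.2519, 0.1445]
eef_rot: [-0.002, 0.999, 0.046, 0.004]
contact_force: [0.8, 0.3, -0.5]
gripper_width: 0.0347
```

Call:
carry_out([
  [0,0,6,2,-48,0,1],
  [0,0,12,4,-96,0,1],
  [0,0,19,6,-144,0,1],
  [0,0,26,8,-192,0,1],
  [0,0,33,10,-240,0,1],
  [0,0,40,13,-288,0,1],
  [0,0,46,16,-336,0,1],
  [0,0,48.7,18,-384,0,1],
  [0,0,48.7,20,-430,0,1],
  [0,0,48.7,20,-455,0,1],
])

```text
clock: 29.8
position: [0.5155, -0.207, 0.1368]
eef_rot: [0.0, 0.892, 0.453, -0.0]
contact_force: [-1.1, 0.8, -1.4]
gripper_width: 0.0352
```

Call:
carry_out([
  [0,0,0,0,0,0,1],
  [0,0,0,0,0,0,1],
  [0,0,0,0,0,0,1],
])

```text
clock: 30.1
position: [0.5161, -0.2032, 0.1369]
eef_rot: [-0.0, 0.891, 0.454, -0.0]
contact_force: [-0.6, 0.4, -1.1]
gripper_width: 0.035
```

Run:
```python
from boxes import *
o=arm.observe();print(o['clock'],o['position'],o['eef_rot'],o['gripper_width'],o['contact_force'])
p,_=snap('top','t11')
T=np.array([468.5,-270]);a=np.radians(-36.05);ex=np.array([np.cos(a),np.sin(a)]);ey=np.array([-ex[1],ex[0]])
# box B in t9 : dark bluish-grey lid on white tray
q=cv2.imread('pics/t9.png').astype(int); v,u=np.mgrid[225:265,365:405]
c=q[v,u]; w=(c[...,0]-c[...,2]>20)&(c[...,0]<200)&(c[...,2]>60)
n,l,st,ce=cv2.connectedComponentsWithStats(w.astype(np.uint8)); i=1+st[1:,4].argmax(); print(st[i])
m=np.zeros((420,560),bool); m[225:265,365:405]=(l==i)
R=rect(m,'top',.044); d=np.array(R[0])-T; print(R,d@ex,d@ey)
cv2.imwrite('pics/t11a.png',cv2.resize(p[110:290,300:480],(600,600),interpolation=cv2.INTER_CUBIC))
```

```text
30.1 [ 0.51612738 -0.20316248  0.13690627] [-1.26423618e-04  8.91053036e-01  4.53899186e-01 -1.52296511e-05] 0.03500569653545016 [-0.63683931  0.41069326 -1.11690384]
[  5  10  28  23 139]
((425.58941650390625, -322.00616455078125), (86.12882995605469, 34.18280029296875), 53.77437973022461) -4.0882062563768935 -67.29967233845564
```

View pics/t11a.png

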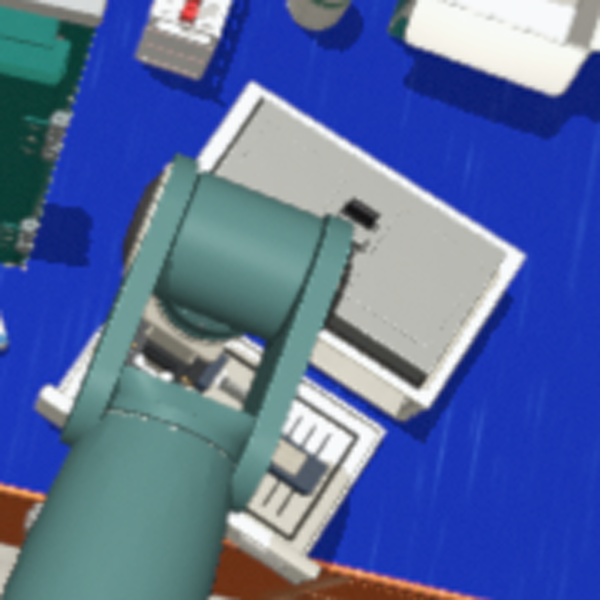

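Call:
carry_out([
  [0,0,0,-1.5,-2,-40,1],
  [0,0,0,-1.5,-2,-80,1],
  [0,0,0,-1.5,-2,-110,1],
  [0,0,0,-1.5,-2,-120,1],
  [0,0,0,-1.5,-2,-126,1],
  [0,0,0,-1.5,-2,-126,1],
  [0,0,0,-1.5,-2,-127,1],
  [0,0,0,-1.5,-2,-127,1],
])

```text
clock: 30.95
position: [0.5153, -0.2061, 0.0111]
eef_rot: [0.001, 0.891, 0.454, 0.001]
contact_force: [-0.1, 0.1, -1.0]
gripper_width: 0.0347
```

Call:
carry_out([
  [0,0,0,0,0,-0.5,0.3],
  [0,0,0,0,0,-0.5,0.3],
  [0,0,0,0,0,0,0.3],
  [0,0,0,0,0,0,0.3],
  [0,0,0,0,0,0,0.3],
  [0,0,0,0,0,0,0.3],
])

```text
clock: 31.55
position: [0.5147, -0.2059, 0.0098]
eef_rot: [-0.0, 0.891, 0.454, -0.0]
contact_force: [0.3, -0.4, -1.8]
gripper_width: 0.0651
```

Call:
carry_out([
  [0,0,0,0,0,40,0],
  [0,0,0,0,0,80,0],
  [0,0,0,0,0,120,0],
  [0,0,0,0,0,160,0],
  [0,0,0,35,-40,180,0],
  [0,0,0,70,-80,180,0],
  [0,0,0,100,-120,180,0],
  [0,0,0,105,-160,180,0],
  [0,0,0,107,-177,180,0],
  [0,0,0,107,-177,180,0],
])

```text
clock: 32.55
position: [0.6214, -0.3849, 0.1885]
eef_rot: [-0.001, 0.892, 0.453, -0.0]
contact_force: [-0.4, 0.3, -0.4]
gripper_width: 0.093
```

Run:
```python
from boxes import *
o=arm.observe();print(o['clock'],o['position'],o['eef_rot'],o['gripper_width'])
p,_=snap('top','t12')
cv2.imwrite('pics/t12a.png',cv2.resize(p[110:290,300:480],(600,600),interpolation=cv2.INTER_CUBIC))
```

```text
32.55 [ 0.62143356 -0.3849346   0.18853177] [-6.27143819e-04  8.91638821e-01  4.52746735e-01 -4.62034701e-04] 0.09303083980880289
```

View pics/t12a.png

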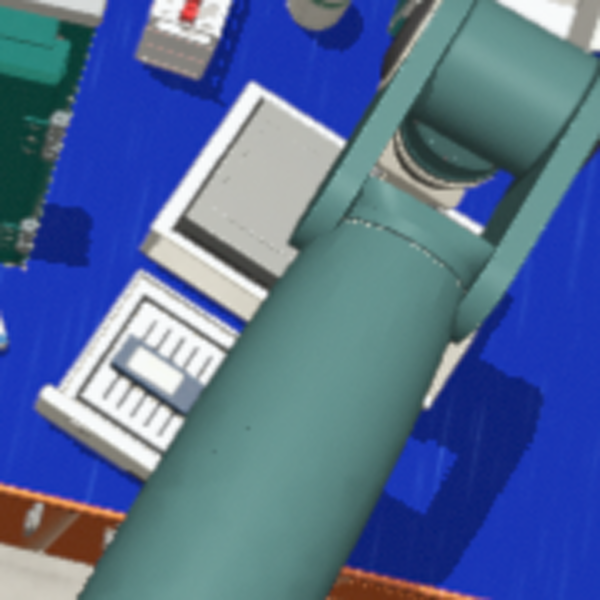

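View pics/t12.png

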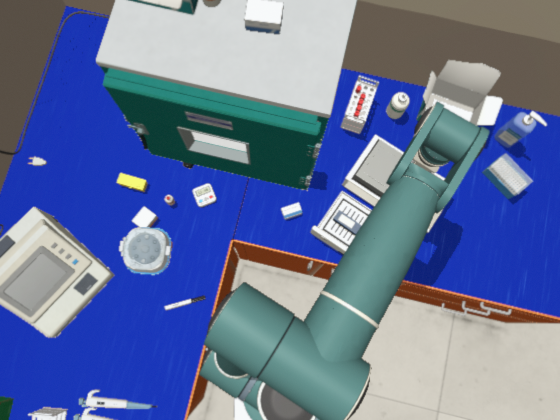

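Call:
carry_out([
  [0,0,0,0,0,0,0],
  [0,0,0,0,0,0,0],
  [0,0,0,0,0,0,0],
])

```text
clock: 32.9
position: [0.6218, -0.3819, 0.1905]
eef_rot: [0.0, 0.891, 0.454, 0.0]
contact_force: [0.2, 0.6, -0.3]
gripper_width: 0.0926
```

Run:
```python
from boxes import *
o=arm.observe();print(o['clock'],o['position'],o['eef_rot'],o['gripper_width'])
T=np.array([468.5,-270]);a=np.radians(-36.05);ex=np.array([np.cos(a),np.sin(a)]);ey=np.array([-ex[1],ex[0]])
p,_=snap('top','t13')
q=p.astype(int);c=q[200:250,325:362]; w=(c[...,0]-c[...,2]>20)&(c[...,0]<200)&(c[...,2]>60)
n,l,st,ce=cv2.connectedComponentsWithStats(w.astype(np.uint8)); i=1+st[1:,4].argmax(); print(st[i])
m=np.zeros((420,560),bool); m[200:250,325:362]=(l==i)
R=rect(m,'top',.044); d=np.array(R[0])-T; print(R,d@ex,d@ey)
```

```text
32.9 [ 0.6217769  -0.38194211  0.19049772] [2.84522896e-04 8.90965775e-01 4.54070323e-01 2.19583148e-04] 0.09263389975224709
[  9  11  28  39 327]
((480.9188232421875, -220.6750030517578), (138.53720092773438, 70.94691467285156), 20.36587142944336) -18.986653080202878 47.187810920584354
```

Run:
```python
from boxes import *
T=np.array([468.5,-270]);a=np.radians(-36.05);ex=np.array([np.cos(a),np.sin(a)]);ey=np.array([-ex[1],ex[0]])
for uv in [(155,372),(120,350),(135,340),(115,365)]:
    P=atz('top',(uv[0]/3.3333+300,uv[1]/3.3333+110),.044)[:2]*1000; print(uv,P.round(1),((P-T)@ex).round(1),((P-T)@ey).round(1))
```

```text
(155, 372) [ 507.1 -209.1] -4.6 72.0
(120, 350) [ 529.4 -176.7] -5.7 111.3
(135, 340) [ 538.9 -191.6] 10.8 104.8
(115, 365) [ 514.9 -171.1] -20.7 107.2
```

Both boxes lie flat, one on each side of the latch block (box A centre at y ≈ 67 mm, B at ≈ −67 mm). Next I fetch the cover.

Call:
carry_out([
  [0,0,0,-0.6,1,-40,0],
  [0,0,0,-0.6,1,-65,0],
  [0,0,0,-0.6,1,-78,0],
  [0,0,0,-0.6,1,-84,0],
  [0,0,0,-0.6,1,-84,0],
  [0,0,0,-0.6,1,-84,0],
])

```text
clock: 33.55
position: [0.6216, -0.3822, 0.1074]
eef_rot: [0.001, 0.891, 0.454, 0.0]
contact_force: [-0.9, -0.8, -0.4]
gripper_width: 0.0929
```

Call:
carry_out([
  [0,0,0,0,0,0,1],
  [0,0,0,0,0,0,1],
  [0,0,0,0,0,0,1],
  [0,0,0,0,0,0,1],
  [0,0,0,0,0,0,1],
  [0,0,0,0,0,0,1],
  [0,0,0,0,0,0,1],
  [0,0,0,0,0,0,1],
  [0,0,0,0,0,0,1],
  [0,0,0,0,0,0,1],
], newtons=30)

```text
clock: 34.55
position: [0.6212, -0.382, 0.1064]
eef_rot: [0.0, 0.891, 0.454, 0.0]
contact_force: [-1.6, 0.8, 4.6]
gripper_width: 0.0334
```

Call:
carry_out([
  [0,0,0,0,0,5,1],
  [0,0,0,0,0,15,1],
  [0,0,0,0,0,30,1],
  [0,0,0,0,0,45,1],
  [0,0,0,0,0,45,1],
  [0,0,0,0,0,45,1],
])

```text
clock: 35.15
position: [0.6213, -0.382, 0.1514]
eef_rot: [0.0, 0.891, 0.454, 0.0]
contact_force: [0.6, -0.5, -2.7]
gripper_width: 0.033
```

Call:
carry_out([
  [0,0,0,-30,22,0,1],
  [0,0,0,-60,43.5,0,1],
  [0,0,0,-90,65,0,1],
  [0,0,0,-120,87,0,1],
  [0,0,0,-145,105,0,1],
  [0,0,0,-153,111,0,1],
  [0,0,0,-153,111,0,1],
  [0,0,0,-153,111,0,1],
  [0,0,0,-153,111,0,1],
  [0,0,0,-153,111,0,1],
])

```text
clock: 36.15
position: [0.4686, -0.2713, 0.1504]
eef_rot: [-0.0, 0.891, 0.454, -0.0]
contact_force: [-0.2, -0.5, -2.3]
gripper_width: 0.0328
```

Run:
```python
from boxes import *
o=arm.observe();print(o['clock'],o['position'],o['eef_rot'],o['gripper_width'],o['contact_force'])
p,_=snap('top','t14')
cv2.imwrite('pics/t14a.png',cv2.resize(p[110:290,300:480],(600,600),interpolation=cv2.INTER_CUBIC))
```

```text
36.15 [ 0.46857873 -0.2713137   0.15043582] [-3.08187764e-04  8.91197901e-01  4.53614555e-01 -2.02281435e-04] 0.03275531880766197 [-0.2278109  -0.46324194 -2.26801198]
```

View pics/t14a.png

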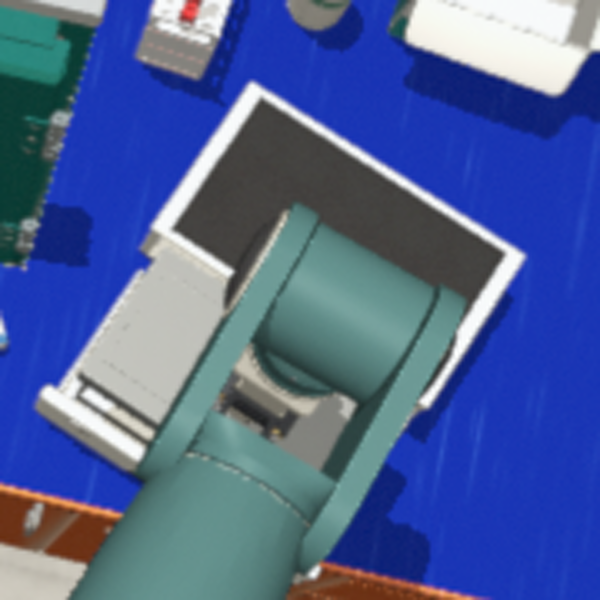

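Call:
carry_out([
  [0,0,0,0,0,-30,1],
  [0,0,0,0,0,-55,1],
  [0,0,0,0,0,-70,1],
  [0,0,0,0,0,-80,1],
  [0,0,0,0,0,-88,1],
  [0,0,0,0,0,-95,1],
  [0,0,0,0,0,-100,1],
  [0,0,0,0,0,-104,1],
  [0,0,0,0,0,-104,1],
])

```text
clock: 37.1
position: [0.468, -0.2709, 0.0466]
eef_rot: [-0.0, 0.891, 0.454, -0.0]
contact_force: [-0.0, 0.7, -1.8]
gripper_width: 0.0331
```

Call:
carry_out([
  [0,0,0,0,0,-3,1],
  [0,0,0,0,0,-6,1],
  [0,0,0,0,0,-9,1],
  [0,0,0,0,0,-12,1],
  [0,0,0,0,0,-12,1],
  [0,0,0,0,0,-12,1],
])

```text
clock: 37.7
position: [0.4681, -0.2709, 0.0348]
eef_rot: [-0.0, 0.891, 0.454, -0.0]
contact_force: [0.1, 0.3, -2.8]
gripper_width: 0.0329
```

Call:
carry_out([
  [0,0,0,0,0,-1,1],
  [0,0,0,0,0,-2,1],
  [0,0,0,0,0,-3,1],
  [0,0,0,0,0,-3,1],
  [0,0,0,0,0,-3,1],
])

```text
clock: 38.2
position: [0.4684, -0.2711, 0.0323]
eef_rot: [0.0, 0.891, 0.454, 0.0]
contact_force: [0.5, -0.0, 3.8]
gripper_width: 0.0333
```

Call:
carry_out([
  [0,0,0,0,0,-1,1],
  [0,0,0,0,0,-1,1],
  [0,0,0,0,0,-1,1],
  [0,0,0,0,0,-1,1],
])

```text
clock: 38.6
position: [0.4689, -0.2715, 0.0322]
eef_rot: [0.001, 0.891, 0.454, 0.001]
contact_force: [0.7, -0.1, 11.0]
gripper_width: 0.0334
```

Call:
carry_out([
  [0,0,0,0,0,0,0],
  [0,0,0,0,0,0,0],
  [0,0,0,0,0,0,0],
  [0,0,0,0,0,0,0],
  [0,0,0,0,0,0,0],
  [0,0,0,0,0,0,0],
  [0,0,0,0,0,0,0],
  [0,0,0,0,0,0,0],
])

```text
clock: 39.4
position: [0.4681, -0.2709, 0.0308]
eef_rot: [-0.0, 0.891, 0.454, -0.0]
contact_force: [1.3, -1.1, 0.0]
gripper_width: 0.0906
```

Call:
carry_out([
  [0,0,0,0,0,30,0],
  [0,0,0,0,0,60,0],
  [0,0,0,0,0,60,1],
  [0,0,0,0,0,60,1],
  [0,0,0,0,0,60,1],
  [0,0,0,0,0,60,1],
  [0,0,0,0,0,60,1],
  [0,0,0,0,0,60,1],
  [0,0,0,0,0,60,1],
  [0,0,0,0,0,60,1],
])

```text
clock: 40.4
position: [0.4681, -0.2709, 0.0908]
eef_rot: [-0.0, 0.891, 0.454, -0.0]
contact_force: [-0.6, 0.5, -0.2]
gripper_width: 0.0337
```

Call:
carry_out([
  [0,0,0,0,0,0,1],
  [0,0,0,0,0,0,1],
  [0,0,0,0,0,-15,1],
  [0,0,0,0,0,-30,1],
  [0,0,0,0,0,-35,1],
  [0,0,0,0,0,-37,1],
  [0,0,0,0,0,-37,1],
])

```text
clock: 41.1
position: [0.468, -0.2709, 0.0535]
eef_rot: [-0.0, 0.891, 0.454, -0.0]
contact_force: [-0.7, 0.1, -0.6]
gripper_width: 0.0006
```

Call:
carry_out([
  [0,0,0,0,0,-1,1],
  [0,0,0,0,0,-2,1],
  [0,0,0,0,0,-3,1],
  [0,0,0,0,0,-3,1],
])

```text
clock: 41.5
position: [0.4681, -0.2709, 0.0509]
eef_rot: [0.0, 0.891, 0.454, 0.0]
contact_force: [0.4, -0.9, 0.2]
gripper_width: 0.0003
```

Call:
carry_out([
  [0,0,0,0,0,-1,1],
  [0,0,0,0,0,-2,1],
  [0,0,0,0,0,-2,1],
])

```text
clock: 41.8
position: [0.468, -0.2709, 0.0487]
eef_rot: [-0.0, 0.891, 0.454, -0.0]
contact_force: [-0.4, -0.2, -0.6]
gripper_width: 0.0005
```

Call:
carry_out([
  [0,0,0,0,0,-0.7,1],
  [0,0,0,0,0,-1.5,1],
  [0,0,0,0,0,-1.5,1],
])

```text
clock: 42.1
position: [0.4681, -0.2709, 0.0472]
eef_rot: [-0.0, 0.891, 0.454, -0.0]
contact_force: [-0.0, 0.3, -0.9]
gripper_width: 0.0005
```

Call:
carry_out([
  [0,0,0,0,0,-0.7,1],
  [0,0,0,0,0,-1.5,1],
  [0,0,0,0,0,-1.5,1],
])

```text
clock: 42.4
position: [0.4681, -0.2709, 0.0457]
eef_rot: [-0.0, 0.891, 0.454, -0.0]
contact_force: [-0.5, -0.3, 0.8]
gripper_width: 0.0009
```

Call:
carry_out([
  [0,0,0,0,0,-0.7,1],
  [0,0,0,0,0,-1.5,1],
  [0,0,0,0,0,-1.5,1],
])

```text
clock: 42.7
position: [0.4681, -0.2709, 0.0442]
eef_rot: [-0.0, 0.891, 0.454, -0.0]
contact_force: [0.8, 0.1, 0.1]
gripper_width: 0.0002
```

Call:
carry_out([
  [0,0,0,0,0,-0.7,1],
  [0,0,0,0,0,-1.2,1],
  [0,0,0,0,0,-1.2,1],
])

```text
clock: 43.0
position: [0.4683, -0.271, 0.0434]
eef_rot: [0.0, 0.891, 0.454, 0.0]
contact_force: [-0.7, 1.2, 4.2]
gripper_width: 0.0002
```

Call:
carry_out([
  [0,0,0,0,0,-0.6,1],
  [0,0,0,0,0,-1.2,1],
  [0,0,0,0,0,-1.2,1],
  [0,0,0,0,0,-1.2,1],
])

```text
clock: 43.4
position: [0.4689, -0.2715, 0.0434]
eef_rot: [0.001, 0.891, 0.454, 0.001]
contact_force: [-0.5, 0.1, 12.1]
gripper_width: 0.0003
```

Call:
carry_out([
  [0,0,0,0,0,30,1],
  [0,0,0,0,0,80,1],
  [0,0,0,0,0,110,1],
  [0,0,0,-30,-30,130,1],
  [0,0,0,-60,-60,140,1],
  [0,0,0,-80,-100,140,1],
  [0,0,0,-100,-140,140,1],
  [0,0,0,-130,-180,140,1],
  [0,0,0,-147,-202,140,1],
  [0,0,0,-147,-202,140,1],
])

```text
clock: 44.4
position: [0.3189, -0.4751, 0.1813]
eef_rot: [-0.0, 0.892, 0.452, -0.0]
contact_force: [1.3, 0.1, 0.1]
gripper_width: 0.0004
```

Run:
```python
from boxes import *
o=arm.observe();print(o['clock'],o['position'],o['joint_pos'])
p,d=snap('top','t15')
C=cloud('top',d); C0=cloud('top',np.load('pics/t0.npy'))
for r in [(slice(215,225),slice(340,350)),(slice(240,250),slice(385,395)),(slice(205,212),slice(345,352)),(slice(235,245),slice(395,403))]:
    print(np.median(C[r][...,2]).round(4),np.median(C0[r][...,2]).round(4))
cv2.imwrite('pics/t15a.png',np.hstack([cv2.resize(x[180:285,310:420],(400,382),interpolation=cv2.INTER_CUBIC) for x in (cv2.imread('pics/t0.png'),p)]))
```

```text
44.4 [ 0.31892613 -0.47508432  0.18133733] [-1.02385199e+00 -1.03991795e-01  1.68272787e+00 -5.54141508e-04
  1.56368278e+00 -3.91474729e-01]
0.0483 0.0494
0.0502 0.0498
0.0484 0.049
0.0501 0.0485
```

View pics/t15a.png

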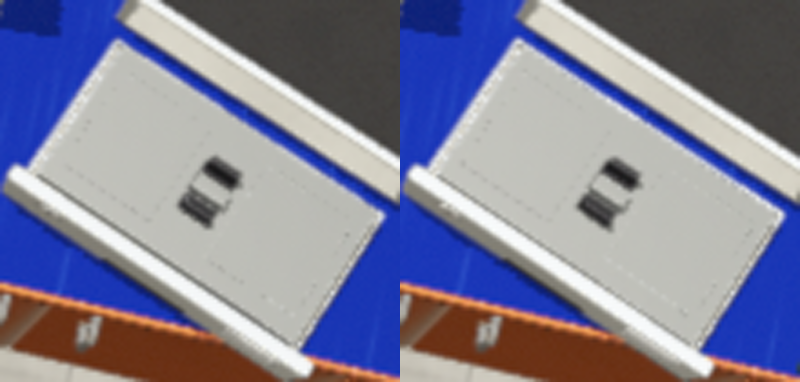

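The cover looks just as it did at the start, both in height and tab spread, after an 11–12 N press. Now I get in front of the drawer face with the gripper turned 90° and shut.

Call:
carry_out([
  [0,0,-8,5,40,0,1],
  [0,0,-16,10,80,0,1],
  [0,0,-24,16,120,0,1],
  [0,0,-32,22,160,0,1],
  [0,0,-40,28,200,0,1],
  [0,0,-48,33,240,0,1],
  [0,0,-56,38,282,0,1],
  [0,0,-64,38,282,0,1],
  [0,0,-72,38,282,0,1],
  [0,0,-80,38,282,0,1],
])

```text
clock: 45.45
position: [0.3594, -0.1896, 0.1821]
eef_rot: [-0.0, 0.974, -0.227, 0.0]
contact_force: [-1.2, 0.8, -0.7]
gripper_width: 0.0004
```

Call:
carry_out([
  [0,0,-8,0,0,0,1],
  [0,0,-10,0,0,0,1],
  [0,0,-10,0,0,0,1],
  [0,0,-10,0,0,0,1],
])

```text
clock: 45.85
position: [0.3592, -0.1903, 0.1819]
eef_rot: [-0.0, 0.951, -0.308, 0.0]
contact_force: [0.6, 0.0, -0.3]
gripper_width: 0.0008
```

Run:
```python
from boxes import *
o=arm.observe();print(o['clock'],o['position'],o['eef_rot'],o['joint_pos'])
p,d=snap('top','t16')
cv2.imwrite('pics/t16a.png',cv2.resize(p[150:300,270:470],(800,600),interpolation=cv2.INTER_CUBIC))
print(atz('top',(349,257),.048), [(r['score'],r['uv']) for r in viewer.place_of('top','drawer_face')])
```

```text
45.85 [ 0.35923429 -0.19033653  0.18192814] [-5.95252290e-05  9.51308273e-01 -3.08241071e-01  8.80661873e-05] [-5.50125099e-01 -4.96732966e-01  1.98927206e+00  1.57525348e-04
  1.64891026e+00  1.64737057e+00]
[ 0.39304583 -0.2100524   0.048     ] []
```

View pics/t16a.png

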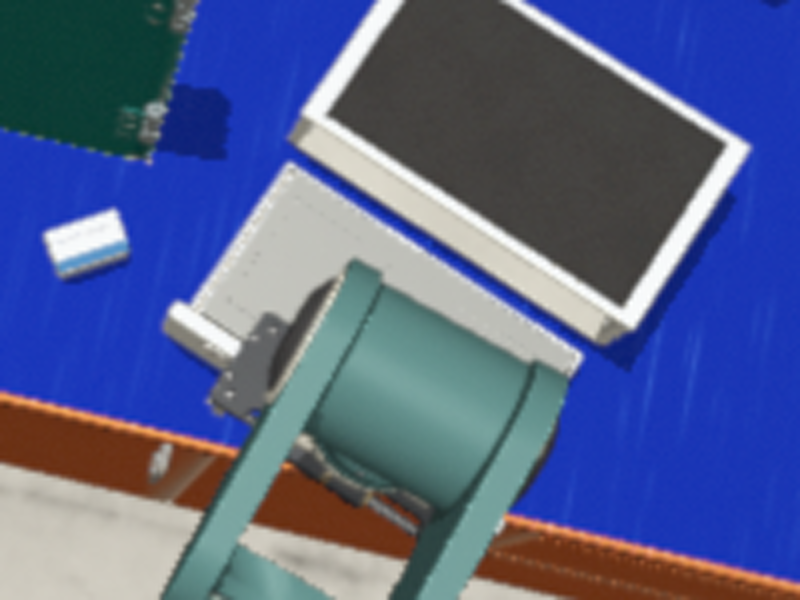

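Call:
carry_out([
  [0,0,0,0,0,-40,1],
  [0,0,0,0,0,-80,1],
  [0,0,0,0,0,-120,1],
  [0,0,0,0,0,-150,1],
  [0,0,0,0,0,-168,1],
  [0,0,0,0,0,-168,1],
  [0,0,0,0,0,-168,1],
])

```text
clock: 46.65
position: [0.3593, -0.191, 0.0146]
eef_rot: [0.0, 0.951, -0.309, 0.0]
contact_force: [-0.2, 0.5, 0.2]
gripper_width: 0.0006
```

Call:
carry_out([
  [0,0,0,8,-6,0,1],
  [0,0,0,16,-12,0,1],
  [0,0,0,20,-14.5,0,1],
  [0,0,0,24,-17.5,0,1],
  [0,0,0,28,-20.5,0,1],
  [0,0,0,32,-23.5,0,1],
  [0,0,0,32,-23.5,0,1],
])

```text
clock: 47.35
position: [0.3915, -0.2147, 0.0139]
eef_rot: [-0.0, 0.951, -0.309, -0.0]
contact_force: [-0.5, -0.0, 0.8]
gripper_width: 0.0006
```

Call:
carry_out([
  [0,0,0,12.1,-8.8,0,1],
  [0,0,0,24.3,-17.7,0,1],
  [0,0,0,36.4,-26.5,0,1],
  [0,0,0,48.5,-35.3,0,1],
  [0,0,0,60.6,-44.1,0,1],
  [0,0,0,72.8,-53,0,1],
  [0,0,0,84.9,-61.8,0,1],
  [0,0,0,97,-70.6,0,1],
  [0,0,0,109.1,-79.4,0,1],
  [0,0,0,117,-85,0,1],
])

```text
clock: 48.35
position: [0.5086, -0.2998, 0.0138]
eef_rot: [-0.0, 0.951, -0.309, -0.0]
contact_force: [-0.8, -0.3, -0.3]
gripper_width: 0.0001
```

Run:
```python
from boxes import *
o=arm.observe();print(o['clock'],o['position'],o['contact_force'])
p,d=snap('top','t17')
cv2.imwrite('pics/t17a.png',cv2.resize(p[120:290,300:480],(600,566),interpolation=cv2.INTER_CUBIC))
```

```text
48.35 [ 0.50864152 -0.29983363  0.01383569] [-0.75663771 -0.30324413 -0.31720357]
```

View pics/t17a.png

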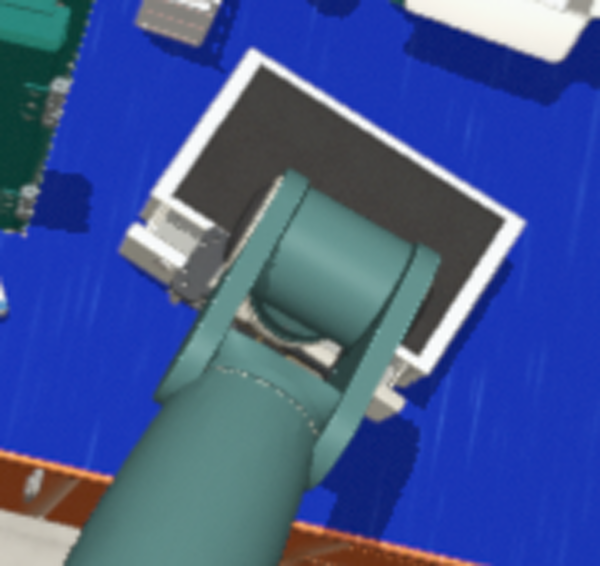

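Call:
carry_out([
  [0,0,0,4,-2.9,0,1],
  [0,0,0,8.1,-5.9,0,1],
  [0,0,0,12.1,-8.8,0,1],
  [0,0,0,14.5,-10.6,0,1],
  [0,0,0,17,-12.4,0,1],
  [0,0,0,17,-12.4,0,1],
])

```text
clock: 49.0
position: [0.5253, -0.312, 0.014]
eef_rot: [0.0, 0.951, -0.309, 0.0]
contact_force: [-0.4, -0.3, -0.5]
gripper_width: 0.0001
```

Call:
carry_out([
  [0,0,0,1.2,-0.9,0,1],
  [0,0,0,2.4,-1.8,0,1],
  [0,0,0,2.4,-1.8,0,1],
])

```text
clock: 49.3
position: [0.5275, -0.3136, 0.014]
eef_rot: [0.0, 0.951, -0.309, 0.0]
contact_force: [-0.2, -0.0, -0.1]
gripper_width: 0.0008
```

Call:
carry_out([
  [0,0,0,1.2,-0.9,0,1],
  [0,0,0,2.4,-1.8,0,1],
  [0,0,0,2.4,-1.8,0,1],
])

```text
clock: 49.6
position: [0.5301, -0.3156, 0.0141]
eef_rot: [0.0, 0.951, -0.309, 0.0]
contact_force: [-0.4, 0.5, 0.0]
gripper_width: 0.0003
```

Call:
carry_out([
  [0,0,0,1.2,-0.9,0,1],
  [0,0,0,2.4,-1.8,0,1],
  [0,0,0,2.4,-1.8,0,1],
])

```text
clock: 49.9
position: [0.5326, -0.3174, 0.014]
eef_rot: [0.0, 0.951, -0.309, 0.0]
contact_force: [-0.6, 0.6, -0.7]
gripper_width: 0.0005
```

Call:
carry_out([
  [0,0,0,1.2,-0.9,0,1],
  [0,0,0,2.4,-1.8,0,1],
  [0,0,0,2.4,-1.8,0,1],
])

```text
clock: 50.2
position: [0.5333, -0.318, 0.0139]
eef_rot: [-0.001, 0.951, -0.309, -0.002]
contact_force: [-15.7, 12.4, 10.9]
gripper_width: 0.0007
```

Run:
```python
from boxes import *
o=arm.observe();print(o['clock'],o['position'],o['contact_force'])
p,d=snap('top','t18')
cv2.imwrite('pics/t18a.png',cv2.resize(p[120:290,300:480],(600,566),interpolation=cv2.INTER_CUBIC))
```

```text
50.2 [ 0.53331408 -0.31802208  0.01392133] [-15.66373849  12.39646874  10.92015778]
```

View pics/t18a.png

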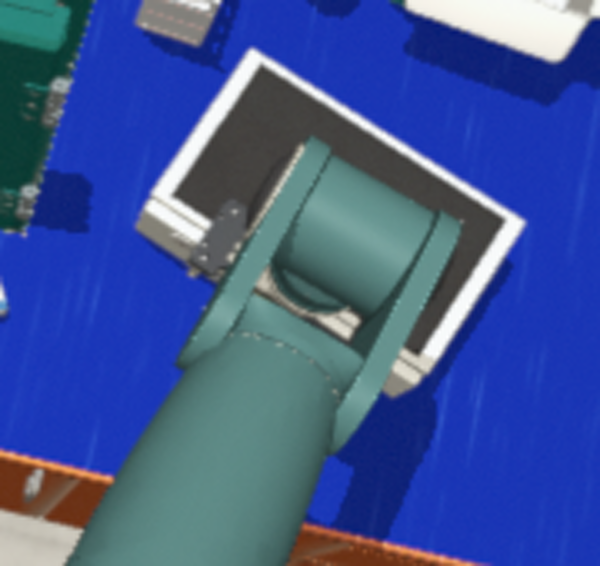

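Call:
carry_out([
  [0,0,0,-8,6,0,1],
  [0,0,0,-30,22,0,1],
  [0,0,0,-60,44,0,1],
  [0,0,0,-80,59,20,1],
  [0,0,0,-80,59,60,1],
  [0,0,0,-80,59,110,1],
  [0,0,0,-110,30,160,1],
  [0,0,0,-140,-10,180,1],
  [0,0,0,-170,-50,180,1],
  [0,0,0,-190,-90,180,1],
])

```text
clock: 51.25
position: [0.3486, -0.4012, 0.1956]
eef_rot: [0.001, 0.951, -0.309, 0.001]
contact_force: [2.0, -0.1, 0.1]
gripper_width: 0.0004
```

Call:
carry_out([
  [0,0,0,0,-40,0,1],
  [0,0,0,0,-80,0,1],
  [0,0,0,0,-100,0,1],
  [0,0,0,0,-100,0,1],
  [0,0,0,0,-100,0,1],
])

```text
clock: 51.75
position: [0.3497, -0.4998, 0.1933]
eef_rot: [-0.0, 0.951, -0.31, -0.0]
contact_force: [-0.4, -0.4, -0.4]
gripper_width: 0.0006
```

Run:
```python
from boxes import *
o=arm.observe();print(o['clock'],o['position'],o['contact_force'])
p,d=snap('top','t19'); s,_=snap('scene','s19')
cv2.imwrite('pics/t19a.png',cv2.resize(p[120:290,300:480],(600,566),interpolation=cv2.INTER_CUBIC))
print([(r['score'],r['uv']) for r in viewer.place_of('top','drawer_face')])
C0=np.array([614.0,-375.9]);a=np.radians(-36.05);ex=np.array([np.cos(a),np.sin(a)]);ey=np.array([-ex[1],ex[0]])
for op in (0,6):
  for y in(-151,0,151):
    X=C0+(-93-op)*ex+y*ey; print(op,y,proj('top',[[X[0]/1e3,X[1]/1e3,.079]]).round(1))
```

```text
51.75 [ 0.34965792 -0.49980574  0.19327217] [-0.35172092 -0.43036002 -0.3638464 ]
[(0.28, [389.8, 192.4])]
0 -151 [[424.5 235.7]]
0 0 [[383.3 208.7]]
0 151 [[342.9 182.3]]
6 -151 [[423.5 237.3]]
6 0 [[382.3 210.3]]
6 151 [[341.9 183.8]]
```

View pics/t19a.png

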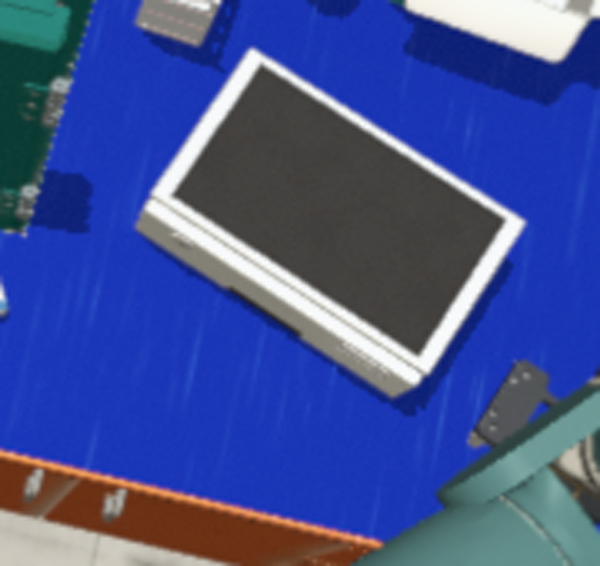

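View pics/s19.png

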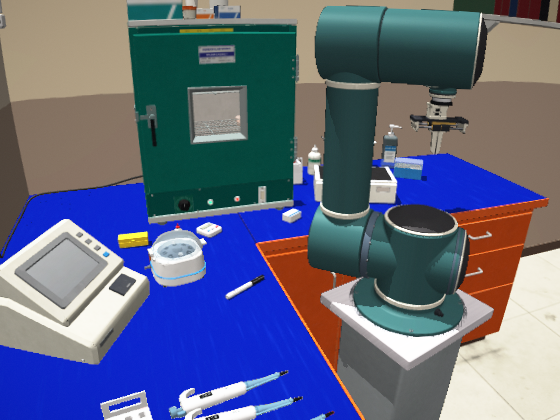

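The drawer edge lies on the pixels predicted for home: left end seen at (345,182), right end at (425,233). No dark boxes are left on the bench. The timer and carton are where they started, so I hand in.

```bash
python3 -c "
from workcell import arm
print(arm.close_job())"
```

```text
the job is handed in; nothing more can be done
None
```

The job is done and handed in at about 52 s. Two slide boxes were waiting on the bench; both are put away in the dry store and the drawer is pushed home.

**What I did**
- I squeezed the cover's tabs, lifted it off and parked it on the cabinet mat.
- I laid both boxes flat with lids up, one on each side of the latch block.
- I refitted the cover and pressed it down at about 11–12 N.
- I pushed the drawer in until it stopped solidly.

**What went differently**
- My first two squeezes closed above the tabs. The finger tips sit about 24 mm above the reported TCP, and I corrected for that from then on.
- One box was knocked a couple of centimetres aside mid-run. I measured it again before picking it up.

**Last checks**
- **Cover:** it seated at the same height as before, to within about 1 mm. Both tabs looked as they did at the start.
- **Drawer:** its front edge is within 2–3 px of where it should be when home, and I met a firm 20 N stop about where the face lies at home. I did not feel the detent as a separate force, so the click is inferred from the position.
- **Bench:** the timer, the carton and the yellow look-alike were not touched and show where they were.
- **Failed reading:** one automatic fit of the second box's position failed. I estimated it from its label instead, about 67 mm from the tray centre.

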